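# Free the rover's access panel and weigh it

### The job

Weigh the rover's access panel: with the flat screwdriver, turn both slotted cam fasteners a quarter turn anticlockwise so that their lugs clear the panel, and stand the screwdriver back in its own hole in the tool stand. Lift the panel off by its handle and set it down gently, flat, handle up and centred, on the pan of the balance without pressing the pan to its stop. Do not turn the fasteners with the fingers, and leave the other things where they are.

Things in the scene. Friction and masses are not known exactly. Their poses are not given: they have to be found in the camera images.
- rover: Small rover's grey chassis, 124 x 184 x 45 mm plus wheels (240 mm over the wheels), fixed in a wooden cradle with its deck sloping 30 degrees from level. Origin: centre of the deck, 85 mm above the table. z: deck normal (30 degrees from vertical, leaning towards the low edge, which is the side nearer the robot); x: up the slope; y: to the left. Low lips (5 mm high) round the panel keep it from sliding, so it comes off only along z.
- panel: Loose aluminium access panel, 64 (x) x 100 (y) x 5 mm, about 0.16-0.25 kg, lying on the deck between the two fasteners, about 1 to 2 mm of play. Origin: centre of its underside; z: out of its upper face. A bridge handle stands on it: bar 14 mm wide (x), 50 mm long (y), spanning 24 to 38 mm above the origin, on two posts at y = +-20 mm.
- screw_l: Slotted steel cam fastener on the left of the panel (rover's +y side): slotted head 26 mm across on a 28 mm disc. Origin: centre of the slot's floor, 7 mm above the deck plane. z: turning axis, out of the deck. x: along the slot, which is 6 mm wide, 6 mm deep, 26 mm long and open at both ends. Its cam lug (12 wide, 4 thick) reaches 28 mm out to the fastener's -y and lies over the panel's edge while locked. Turns with joint latch_l.
- screw_r: Slotted steel cam fastener on the right of the panel (rover's -y side): slotted head 26 mm across on a 28 mm disc. Origin: centre of the slot's floor, 7 mm above the deck plane. z: turning axis, out of the deck. x: along the slot, which is 6 mm wide, 6 mm deep, 26 mm long and open at both ends. Its cam lug (12 wide, 4 thick) reaches 28 mm out to the fastener's -y and lies over the panel's edge while locked. Turns with joint latch_r.
- latch_l (a joint): Angle of the left fastener, rad: 0 = locked (lug straight over the panel), grows anticlockwise seen from outside (about its z) to a stop at 1.62; freed at a quarter turn, 1.57. Stiff, about 0.05 N m, stays where it is left; starts between 0 and 0.35.
- latch_r (a joint): Angle of the right fastener, rad: 0 = locked (lug straight over the panel), grows anticlockwise seen from outside (about its z) to a stop at 1.62; freed at a quarter turn, 1.57. Stiff, about 0.05 N m, stays where it is left; starts between 0 and 0.35.
- driver: Flat-blade screwdriver, 165 mm long, 0.10-0.16 kg, standing blade down in one hole of the stand. Origin: the blade's tip, on the axis; z: from tip to handle. Blade 14 mm wide along x, 3.2 mm thick along y (2 mm in the last 3 mm), 14 mm long; shaft 8 mm thick; round flange 38 mm across from 80 to 85 mm, on whose underside it rests; square black handle, 24 x 24 mm with faces square to x and y, from 85 to 165 mm.
- nutdriver: Bystander: nut driver in the stand's other hole; round handle 28 mm thick, top at 150 mm above its tip, round socket end. Origin: its tip.
- stand: Fixed wooden tool stand, 55 (x) x 160 (y) mm, top 85 mm above the table. Origin: centre of its underside on the table. Two 23 mm holes through its top at y = +42 and -42 mm, x = 0, with legs between and beside them; tools' tips hang 5 mm above the table.
- scale: Fixed spring balance, base 130 (x) x 150 (y) x 40 mm. Origin: centre of its underside.
- pan_top (a point): Centre of the upper face of the balance's round steel pan (140 mm across, 4 mm thick), 66 mm above the table when empty. z up. It moves down with joint pan.
- pan (a joint): How far the pan is pressed down, m: 0 empty; spring 300 N/m, so the panel sinks it 5 to 9 mm; hits its stop at 0.018.
- board: Bystander: round red circuit board, 76 mm across, under 15 mm high. Origin: centre of its underside.
- battery: Bystander: battery pack, 62 x 58 x 21 mm. Origin: centre of its underside.
- spool: Bystander: metal spool, 60 mm across, 45 mm high. Origin: centre of its underside.
- jar: Bystander: small jar, 48 mm across, 55 mm high. Origin: centre of its underside.
- sparewheel: Bystander: spare wheel lying flat, 72 mm across, 26 mm high. Origin: centre of its underside.
- tube: Bystander: slim clear bottle with a cap, standing upright, 30 mm across, 95 mm high; tips easily. Origin: centre of its underside.
- ironstand: Bystander, fixed: soldering iron stand 90 x 130 mm, with a coil up to 105 mm high. Origin: centre of its underside.

How it is judged:
By the outcome, as a careful person would: the job done as asked, in the order asked, and still so for the second after the job is handed in, with the robot touching nothing.
It also fails if it takes over 72 s, if anything falls off the work surface, if the arm or the gripper's body presses on something with over 40 N, if the wrist force passes 120 N, or if a joint passes its speed limit or range.

### The arm

A 6-joint arm with a two-finger parallel gripper is mounted at the origin on the work surface. World frame = base frame: x ahead of the robot, y to its left, z up, the work surface at z = 0. Lengths are in m, angles in rad, forces in N, time in s.
With the tool pointing down it reaches from about 0.325 to 0.775 m from the base axis. Payload 5.5 kg.
Tool frame: the origin (TCP) lies midway between the tips of the shut fingers; the grasp point (between the pads) lies 19 mm behind it; z points along the fingers, y is the line along which they close (so a half turn about z gives the same grasp; the last joint's range is limited). The gripper opens to 85 mm and grips with 20 to 120 N. Pads are 22 mm wide; open, the fingers measure 114 mm over their backs; the gripper's body (76 mm by 85 mm) begins 54 mm behind the grasp point. The pads swing forward as they close: fully open they stand 13 mm farther back than shut.
Start: joints at [-1.348, 0.091, 1.231, -0, 1.82, -0.057], TCP at [0.166, -0.577, 0.231] pointing down, gripper open.
Joint ranges: [-2.87, 2.87], [-0.86, 2.18], [0.17, 2.46], [-1.51, 4.65], [0.06, 2.69], [-2.65, 2.65]. Speed limits (rad/s): [2.57, 2.57, 3.01, 3.14, 3.14, 3.14].

### API

Orientations are given as a unit quaternion [x, y, z, w].
In Python, from workcell import get_state, imaging, job gives the robot as it stands.
- The arm moves only by the tool arm_command, never from a script. Its argument "plan" is text: rows parted by semicolons, each of 6 numbers parted by spaces: the shift along the tool's x, y, z in mm, then the turn, a rotation vector about the tool's x, y, z in degrees. A call has exactly 5 rows; each row shifts and turns the commanded pose from where the row before left it, along the tool's axes as they then stand; what a row does not reach is not made up. A row lasts 1/10 s, in which the tool goes at most 50 mm and 8.59 degrees, less where a joint would pass 70% of its speed; a pose out of reach is approached as far as the arm can. A call with a gripper value outside its range is refused whole. "claw" is the opening, from 0 (shut) to 1 (fully open), set as the call begins (left out, the last holds). The fingers move at their own pace and stop on an object; the grip force is fixed at half the most. Time passes only in rows, so rows that do not move let the fingers close, or fill a call up. It gives the time, the measured TCP pose, the force, the opening and the grip force at its end, in the units of the state.
- get_state(): the state, without advancing time (a new reading comes with each control period).
- imaging.read_camera(name): name is "side" or "top" or "wrist"; returns a dict with "img" (384x512x3 uint8, blue, green, red), "mtx" (3x3 intrinsics, pixels), "R" (3x3) and "t" (3): a world point X has camera coordinates R X + t; the wrist camera has in their place "mount" (4x4, takes a point from camera to tool coordinates, whose origin is the TCP and whose axes are the flange's). Camera axes: x right, y down, z forward; pixel columns grow to the right and rows downward; lengths in m; the calibration is good to about 2 mm. A picture is of the moment at which its call begins: read the wrist's pose just before it. There is no depth.
- job.hand_in(): hands the job in; it is judged then, once.
The state is a dict: "t": time; "joint_pos": joint angles; "joint_vel": joint speeds; "tau": joint torques, N m; "tool_pos": TCP position; "ee_rot": TCP orientation; "contact_force": force on the tool from outside, world axes, zero at the start; "torque": the same for the moment, N m; "opening": opening from 0.0 (shut) to 1.0 (fully open); "finger_force": force on a finger pad.
Only numpy, scipy, OpenCV 4.12 (cv2) and the standard library are available. Lean on these libraries where they do the work, as an engineer would, in place of code of your own. Each camera call takes 0.05 s, during which the arm holds its last target. There are 200 camera calls.

## Working session

There is one attempt and no reset: what is moved stays moved. The work goes in short steps, Python scripts to look and compute and a tool call to move; the robot and the scene stay as the last step left them, time stands still between calls to the robot, and variables do not carry over. Pictures are saved under pics/ and viewed, at most 10 in all, crops included, and the job is handed in when it is done.

Besides the shell and the picture viewer there is one more tool, called after ">>>" by a JSON object that holds its "method" and its "body". arm_command: Moves the arm, as the interface text tells. Its arguments: {"type":"object","properties":{"plan":{"type":"string"},"claw":{"type":"number"}},"required":["plan"]}

```bash
ls; mkdir -p pics
python3 - <<'E'
from workcell import get_state, imaging
import cv2,json,numpy as np
s=get_state(); print({k:np.round(v,3).tolist() for k,v in s.items()})
for n in("top","side","wrist"):
    c=imaging.read_camera(n); cv2.imwrite(f"pics/{n}0.png",c["img"])
    print(n,{k:np.round(v,4).tolist() for k,v in c.items() if k!="img"})
a=cv2.imread("pics/top0.png");cv2.imwrite("pics/top0b.png",cv2.resize(a,(800,600),interpolation=cv2.INTER_CUBIC))
a=cv2.imread("pics/side0.png");cv2.imwrite("pics/side0b.png",cv2.resize(a,(800,600),interpolation=cv2.INTER_CUBIC))
E
```

```text
pics
{'t': 0.0, 'joint_pos': [-1.348, 0.092, 1.232, -0.0, 1.82, -0.057], 'joint_vel': [-0.002, -0.001, 0.0, 0.001, 0.001, -0.0], 'tau': [-0.0, -45.873, -41.802, -0.0, 0.011, 0.0], 'tool_pos': [0.166, -0.576, 0.23], 'ee_rot': [0.99, 0.139, -0.0, -0.001], 'contact_force': [-0.4, 0.001, -0.165], 'torque': [0.029, 0.02, 0.022], 'finger_force': 0.0, 'opening': 1.001}
top {'mtx': [[430.1642, 0.0, 260.6235], [0.0, 430.1642, 196.3472], [0.0, 0.0, 1.0]], 'R': [[0.1189, -0.9929, 0.0052], [-0.9705, -0.1174, -0.2107], [0.2098, 0.02, -0.9775]], 't': [-0.0545, 0.5862, 0.9555]}
side {'mtx': [[449.8064, 0.0, 252.5934], [0.0, 449.8064, 189.685], [0.0, 0.0, 1.0]], 'R': [[-0.9813, -0.1918, -0.0178], [-0.0788, 0.484, -0.8715], [0.1758, -0.8538, -0.4901]], 't': [0.5727, 0.1063, 1.1878]}
wrist {'mtx': [[321.1511, 0.0, 256.7102], [0.0, 321.1511, 194.9784], [0.0, 0.0, 1.0]], 'mount': [[-0.0005, -0.9545, -0.2983, 0.0768], [1.0, 0.0, -0.0018, 0.0003], [0.0017, -0.2983, 0.9545, -0.1416], [0.0, 0.0, 0.0, 1.0]]}
```

View pics/top0b.png

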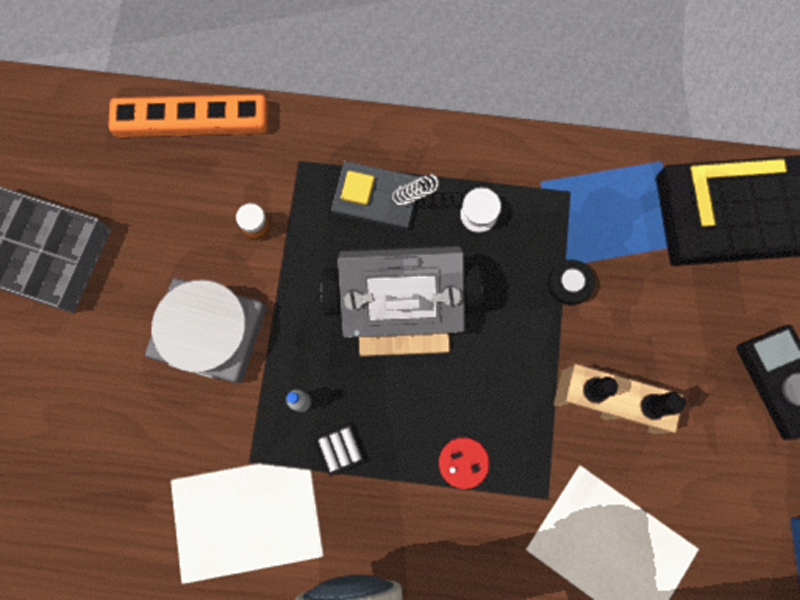

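View pics/side0b.png

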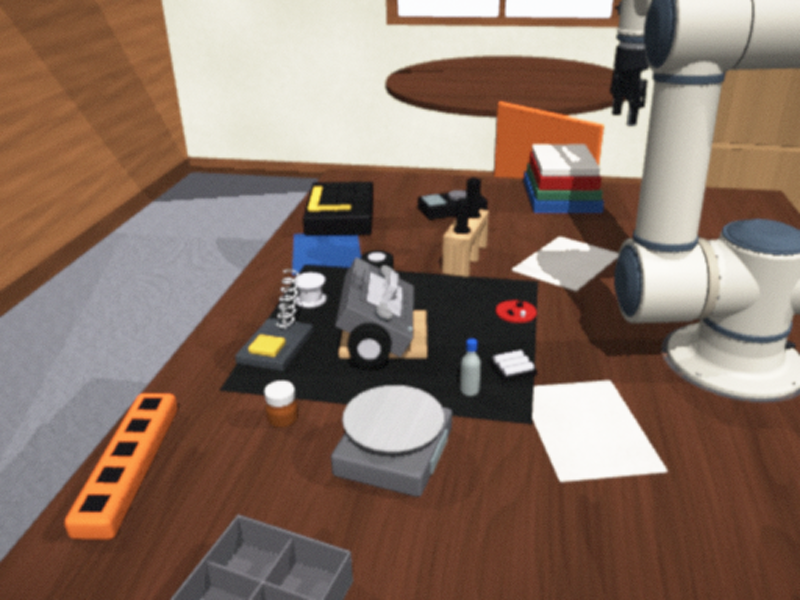

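The top view shows the rover in the centre (screws near (355,299) and (452,296), handle (402,302)), and the pan at (198,327). The tool stand is at right, with black handles at (600,388) and (660,405). The side view confirms the layout, with the bottle at (470,370) between the robot and the rover.

```bash
cat > h.py <<'E'
import numpy as np, cv2
from scipy.spatial.transform import Rotation as Ro
from workcell import get_state, imaging
def snap(n,f=None):
    s=get_state(); c=imaging.read_camera(n)
    if n=="wrist":
        M=np.array(c["mount"]); T=np.eye(4); T[:3,:3]=Ro.from_quat(s["ee_rot"]).as_matrix(); T[:3,3]=s["tool_pos"]
        W=T@M; c["R"]=W[:3,:3].T; c["t"]=-c["R"]@W[:3,3]
    if f: cv2.imwrite(f"pics/{f}.png",c["img"])
    return {k:np.array(v) for k,v in c.items()}
def ray(c,uv):
    o=-c["R"].T@c["t"]; d=c["R"].T@np.linalg.inv(c["mtx"])@[uv[0],uv[1],1]; return o,d
def onplane(c,uv,p,n=(0,0,1)):
    o,d=ray(c,uv); n=np.array(n); return o+d*((np.array(p)-o)@n)/(d@n)
def onz(c,uv,z): return onplane(c,uv,[0,0,z])
def proj(c,X):
    q=c["mtx"]@(c["R"]@X+c["t"]); return q[:2]/q[2]
def tri(c1,u1,c2,u2):
    (a,d),(b,e)=ray(c1,u1),ray(c2,u2); k=np.linalg.lstsq(np.c_[d,-e],b-a,rcond=None)[0]
    return (a+k[0]*d+b+k[1]*e)/2, np.linalg.norm(a+k[0]*d-b-k[1]*e)
def Rz(z,y):  # tool rotation with given z axis and approx y axis
    z=np.array(z,float)/np.linalg.norm(z); y=np.array(y,float); y=y-z*(y@z); y/=np.linalg.norm(y)
    return np.c_[np.cross(y,z),y,z]
def plan(pos,R,start=None,n=None,mm=45,dg=8):
    """print rows from the present (or given) pose to pos,R"""
    if start is None:
        s=get_state(); start=(np.array(s["tool_pos"]),Ro.from_quat(s["ee_rot"]).as_matrix())
    p,Q=start; w=Ro.from_matrix(Q.T@R).as_rotvec(degrees=True); d=pos-p
    k=int(max(np.ceil(np.linalg.norm(d)*1e3/mm),np.ceil(np.linalg.norm(w)/dg),1)); k=n or -(-k//5)*5
    rows=[]
    for i in range(k):
        Qi=Q@Ro.from_rotvec(w*i/k,degrees=True).as_matrix()
        rows.append(" ".join(f"{x:.1f}".rstrip("0").rstrip(".") for x in np.r_[Qi.T@d/k*1e3,w/k]))
    for i in range(0,k,5): print("; ".join(rows[i:i+5]))
    return pos,R
E
python3 - <<'E'
from h import *
c=snap("top"); f=1/1.5625
P=lambda u,v,z:np.round(onz(c,(u*f,v*f),z),3)
print("tools",P(598,389,.13),P(655,406,.13)); 
print("stand",[P(*q,.085).tolist() for q in((575,366),(687,400),(678,431),(566,398))])
print("pan",P(198,327,.066)); print("screws",P(355,299,.09),P(452,296,.09),"handle",P(402,302,.11))
print("deck corners",[P(*q).tolist() for q in((338,250,.131),(463,246,.131),(465,333,.04),(342,337,.04))])
print("tube",P(295,400,.095),"jar",P(250,217,.055),"spool",P(482,205,.045),"wheel",P(572,282,.026))
E
```

```text
tools [ 0.491 -0.26   0.13 ] [ 0.477 -0.339  0.13 ]
stand [[0.525, -0.237, 0.085], [0.496, -0.401, 0.085], [0.45, -0.39, 0.085], [0.478, -0.228, 0.085]]
pan [0.519 0.323 0.066]
screws [0.585 0.093 0.09 ] [ 0.607 -0.048  0.09 ] handle [0.584 0.023 0.11 ]
deck corners [[0.645, 0.123, 0.131], [0.672, -0.055, 0.131], [0.563, -0.077, 0.04], [0.534, 0.11, 0.04]]
tube [0.428 0.158 0.095] jar [0.704 0.278 0.055] spool [ 0.771 -0.082  0.045] wheel [ 0.668 -0.238  0.026]
```

Run:
```python
from h import *
plan(np.array([.487,-.314,.30]),Rz([0,0,-1],[.985,-.174,0]))
```

```text
38.1 -16.4 -6.9 -0 -0 -6.4; 39.7 -12 -6.9 -0 -0 -6.4; 40.8 -7.5 -6.9 -0 -0 -6.4; 41.4 -2.9 -6.9 -0 -0 -6.4; 41.5 1.7 -6.9 -0 -0 -6.4
41 6.3 -6.9 -0 -0 -6.4; 40.1 10.8 -6.9 -0 -0 -6.4; 38.6 15.2 -6.9 -0 -0 -6.4; 36.7 19.4 -6.9 -0 -0 -6.4; 34.3 23.4 -6.9 -0 -0 -6.4
```

>>> {"method": "arm_command", "body": {"plan": "38 -16 -7 0 0 -6.4; 40 -12 -7 0 0 -6.4; 41 -7.5 -7 0 0 -6.4; 41 -3 -7 0 0 -6.4; 41 2 -7 0 0 -6.4", "claw": 0.7}}

```text
t: 0.7
tool_pos: [0.3272, -0.445, 0.2664]
ee_rot: [0.913, 0.409, 0.0, -0.0]
contact_force: [-0.7, -0.4, 0.6]
opening: 0.701
finger_force: 0.0
```

>>> {"method": "arm_command", "body": {"plan": "41 6 -7 0 0 -6.4; 40 11 -7 0 0 -6.4; 39 15 -7 0 0 -6.4; 37 19 -7 0 0 -6.4; 34 23 -7 0 0 -6.4"}}

```text
t: 1.2
tool_pos: [0.487, -0.3126, 0.3014]
ee_rot: [0.764, 0.645, -0.0, -0.0]
contact_force: [1.0, -0.9, 0.0]
opening: 0.7
finger_force: 0.0
```

Run:
```python
from h import *
s=get_state(); print(np.round(s["tool_pos"],3),np.round(s["joint_pos"],2))
c=snap("wrist","w1"); cv2.imwrite("pics/w1b.png",cv2.resize(c["img"],(800,600),interpolation=cv2.INTER_CUBIC))
```

```text
[ 0.487 -0.313  0.301] [-0.63  0.06  1.14 -0.    1.94 -0.46]
```

View pics/w1b.png

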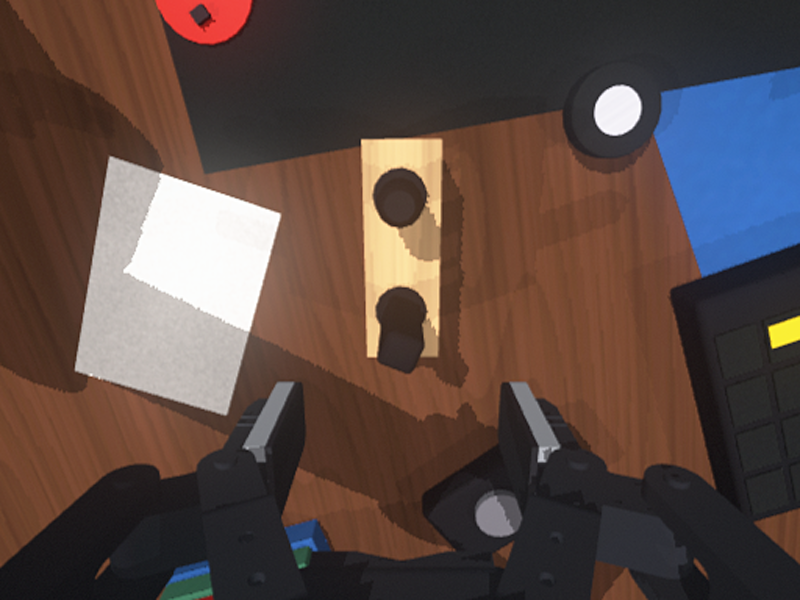

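The wrist view shows the stand centred. A round tool sits in the far (+y) hole at (400,197), and a square-topped handle with a flange is in the near (-y) hole: flange (401,313), handle top about (401,350). So the driver is in the -y hole. I'll zoom in on its yaw.

Run:
```python
from h import *
a=cv2.imread("pics/w1.png")[170:250,215:300]
a=np.clip(a.astype(float)*2.5,0,255).astype(np.uint8)
cv2.imwrite("pics/w1c.png",cv2.resize(a,(595,560),interpolation=cv2.INTER_CUBIC))
```

```text
(no output)
```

View pics/w1c.png

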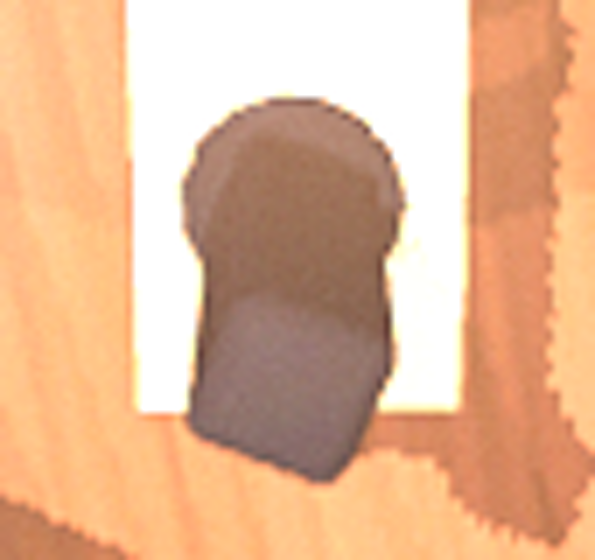

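The crop shows the top-face corners at about (190,425), (325,480), (392,360) and (237,290). The flange circle is centred near (293,207). The handle is yawed about 20° relative to the stand.

Run:
```python
from h import *
c=snap("wrist"); f=lambda u,v:(215+u/7-.5+.07,170+v/7-.5+.07)
P=np.array([onz(c,f(*q),.17) for q in((190,425),(325,480),(392,360),(237,290))])
print(np.round(P,4).tolist(),P.mean(0))
for i in range(4):
    d=P[(i+1)%4]-P[i]; print(np.linalg.norm(d),np.degrees(np.arctan2(d[1],d[0])))
print("flange",onz(c,f(293,207),.09))
h=[onz(c,(u/1.5625,v/1.5625),.085) for u,v in((361,139),(443,139),(368,357),(439,357))]
print("stand",np.round(h,4).tolist())
```

```text
[[0.4715, -0.3485, 0.17], [0.4879, -0.3592, 0.17], [0.4992, -0.3437, 0.17], [0.4808, -0.3308, 0.17]] [ 0.48482094 -0.3455508   0.17      ]
0.01953045680262446 -33.077619937032416
0.019197582677937492 53.994509779274566
0.02242174952141046 145.15310121508233
0.019955449354774557 -117.61404971522693
flange [ 0.48577757 -0.34633012  0.09      ]
stand [[0.4783, -0.2224, 0.085], [0.5334, -0.2311, 0.085], [0.4547, -0.3807, 0.085], [0.5089, -0.3894, 0.085]]
```

Run:
```python
from h import *
a=np.radians(-33.5); R=Rz([0,0,-1],[np.cos(a),np.sin(a),0])
s=plan(np.array([.4855,-.3458,.24]),R)
plan(np.array([.4855,-.3458,.114]),R,start=s)
```

```text
-7.1 0.4 12.3 0 -0 4.8; -7 1 12.3 0 -0 4.8; -6.9 1.6 12.3 0 -0 4.8; -6.7 2.2 12.3 0 -0 4.8; -6.5 2.7 12.3 0 -0 4.8
0 0 25.2 0 0 0; 0 0 25.2 0 0 0; 0 0 25.2 0 0 0; 0 0 25.2 0 0 0; 0 0 25.2 0 0 0
```

>>> {"method": "arm_command", "body": {"plan": "-7 0.5 12 0 0 4.8; -7 1 12 0 0 4.8; -7 1.5 12 0 0 4.8; -7 2 12 0 0 4.8; -6.5 2.7 12 0 0 4.8"}}

```text
t: 1.8
tool_pos: [0.4809, -0.35, 0.2404]
ee_rot: [0.884, 0.468, -0.0, -0.0]
contact_force: [0.4, -1.0, 0.6]
opening: 0.7
finger_force: 0.0
```

>>> {"method": "arm_command", "body": {"plan": "0 0 30 0 0 0; 0 0 30 0 0 0; 0 0 30 0 0 0; 0 0 25 0 0 0; 0 0 11 0 0 0"}}

```text
t: 2.3
tool_pos: [0.4798, -0.3488, 0.1116]
ee_rot: [0.883, 0.469, -0.001, -0.002]
contact_force: [-0.2, 0.5, 0.1]
opening: 0.7
finger_force: 0.0
```

>>> {"method": "arm_command", "body": {"plan": "0 0 0 0 0 0; 0 0 0 0 0 0; 0 0 0 0 0 0; 0 0 0 0 0 0; 0 0 0 0 0 0", "claw": 0}}

```text
t: 2.8
tool_pos: [0.4822, -0.3499, 0.1173]
ee_rot: [0.883, 0.47, 0.001, 0.002]
contact_force: [-0.2, 0.5, 4.5]
opening: 0.271
finger_force: 59.3
```

Run:
```python
from h import *
for i in range(4):
    s=get_state(); print(s["t"],np.round(s["tool_pos"],4),np.round(s["contact_force"],1),np.round(s["joint_pos"],3),round(s["opening"],3))
    c=snap("wrist","w2") if i==2 else snap("top")
```

```text
2.8 [ 0.4822 -0.3499  0.1173] [-0.2  0.5  4.5] [-0.685  0.084  1.44  -0.     1.615 -0.092] 0.271
2.85 [ 0.4822 -0.3499  0.1173] [-0.1 -0.   6. ] [-0.685  0.084  1.44  -0.     1.615 -0.092] 0.273
2.9 [ 0.4822 -0.3499  0.1173] [-1.1 -0.5  6.4] [-0.685  0.084  1.44  -0.     1.615 -0.092] 0.275
2.95 [ 0.4822 -0.3499  0.1173] [-0.6 -0.3  5.9] [-0.685  0.084  1.44  -0.     1.615 -0.092] 0.272
```

>>> {"method": "arm_command", "body": {"plan": "0 0 -20 0 0 0; 0 0 -35 0 0 0; 0 0 -40 0 0 0; 0 0 -35 0 0 0; 0 0 -20 0 0 0"}}

```text
t: 3.5
tool_pos: [0.4819, -0.3495, 0.269]
ee_rot: [0.883, 0.47, 0.001, 0.002]
contact_force: [-0.5, -0.8, -1.9]
opening: 0.276
finger_force: 58.9
```

Run:
```python
from h import *
for i in range(4):
    s=get_state(); print(s["t"],np.round(s["tool_pos"],4),np.round(s["contact_force"],1))
    if i<2: snap("top")
c=snap("side","s2"); t=snap("top","t2")
tip=np.array(s["tool_pos"])-[0,0,.1]
u=proj(c,tip); v=proj(t,tip); print(u,v)
def crop(a,u,k=5,w=50):
    x,y=int(u[0]),int(u[1]); x=max(x,w);y=max(y,w); return cv2.resize(a[y-w:y+w,x-w:x+w],None,fx=k*.75,fy=k*.75,interpolation=cv2.INTER_CUBIC)
cv2.imwrite("pics/st2.png",np.hstack([crop(c["img"],u),crop(t["img"],v)]))
```

```text
3.5 [ 0.4819 -0.3495  0.269 ] [-0.5 -0.8 -1.9]
3.55 [ 0.4823 -0.3498  0.2719] [-1.5  1.3  2.1]
3.6 [ 0.4823 -0.3499  0.2694] [-0.4  0.3 -1. ]
3.6 [ 0.4823 -0.3499  0.2694] [-0.4  0.3 -1. ]
[301.98820556 114.53858196] [431.47920087 256.41456606]
```

View pics/st2.png

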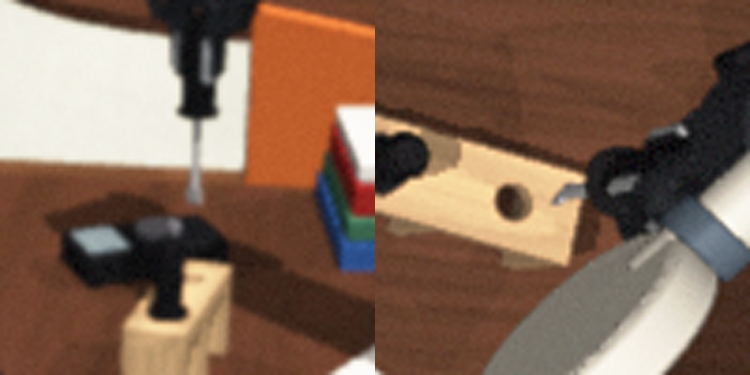

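The side crop shows the driver held upright with its blade tip clear of the stand, and the empty hole is at (515,200) in the right crop. I can't tell the blade's direction from this. Next I move over the rover along the deck normal.

Run:
```python
from h import *
t=snap("top"); print("hole",onz(t,(418.3,259.3),.085))
y=np.radians(8.9); n=np.array([-.5*np.cos(y),-.5*np.sin(y),.866]); xr=np.array([.866*np.cos(y),.866*np.sin(y),.5])
R=Rz(-n,xr); o=np.array([.598,.024,.085])
s=get_state(); 
m=plan(np.array([.47,-.20,.34]),Ro.from_quat(s["ee_rot"]).as_matrix())
plan(o+n*.2,R,start=m)
```

```text
hole [ 0.48254369 -0.35345574  0.085     ]
23.5 -18.6 -15.3 0 0 0; 23.5 -18.6 -15.3 0 0 0; 23.5 -18.6 -15.3 0 0 0; 23.5 -18.6 -15.3 0 0 0; 23.5 -18.6 -15.3 0 0 0
18.9 -9.2 8.2 -2.9 1.1 -4.2; 19.4 -8.2 8.1 -2.9 1.1 -4.2; 19.8 -7.2 8.1 -2.9 1.1 -4.2; 20.1 -6.1 8.2 -2.9 1.1 -4.2; 20.4 -5.1 8.3 -2.9 1.1 -4.2
20.6 -4 8.5 -2.9 1.1 -4.2; 20.6 -2.9 8.7 -2.9 1.1 -4.2; 20.6 -1.9 9 -2.9 1.1 -4.2; 20.6 -0.8 9.3 -2.9 1.1 -4.2; 20.4 0.2 9.7 -2.9 1.1 -4.2
```

>>> {"method": "arm_command", "body": {"plan": "23.5 -18.5 -20 0 0 0; 23.5 -18.5 -20 0 0 0; 23.5 -18.5 -15 0 0 0; 23.5 -18.5 -12 0 0 0; 23.5 -18.5 -10 0 0 0"}}

```text
t: 4.25
tool_pos: [0.4701, -0.199, 0.3405]
ee_rot: [0.883, 0.47, -0.001, -0.001]
contact_force: [0.4, -0.1, -1.1]
opening: 0.276
finger_force: 59.1
```

>>> {"method": "arm_command", "body": {"plan": "19 -9 8 -2.9 1.1 -4.2; 19.5 -8 8 -2.9 1.1 -4.2; 20 -7 8 -2.9 1.1 -4.2; 20 -6 8 -2.9 1.1 -4.2; 20.5 -5 8.3 -2.9 1.1 -4.2"}}

```text
t: 4.75
tool_pos: [0.4856, -0.095, 0.2987]
ee_rot: [0.774, 0.619, 0.101, 0.087]
contact_force: [-0.0, -0.9, -0.6]
opening: 0.276
finger_force: 59.3
```

>>> {"method": "arm_command", "body": {"plan": "20.5 -4 8.5 -2.9 1.1 -4.2; 20.5 -3 8.7 -2.9 1.1 -4.2; 20.5 -2 9 -2.9 1.1 -4.2; 20.5 -1 9.3 -2.9 1.1 -4.2; 20.4 0 9.7 -2.9 1.1 -4.2"}}

```text
t: 5.25
tool_pos: [0.4995, 0.0086, 0.2568]
ee_rot: [0.626, 0.735, 0.196, 0.171]
contact_force: [-0.2, -1.0, -1.4]
opening: 0.275
finger_force: 59.3
```

Run:
```python
from h import *
snap("top")
s=get_state(); print(np.round(s["tool_pos"],3),np.round(s["joint_pos"],2),np.round(Ro.from_quat(s["ee_rot"]).as_matrix(),3).tolist())
c=snap("wrist","w3"); cv2.imwrite("pics/w3b.png",cv2.resize(c["img"],(800,600),interpolation=cv2.INTER_CUBIC))
```

```text
[0.499 0.011 0.254] [-0.15 -0.66  1.89  0.15  1.41 -0.3 ] [[-0.164, 0.853, 0.496], [0.986, 0.144, 0.079], [-0.004, 0.502, -0.865]]
```

View pics/w3b.png

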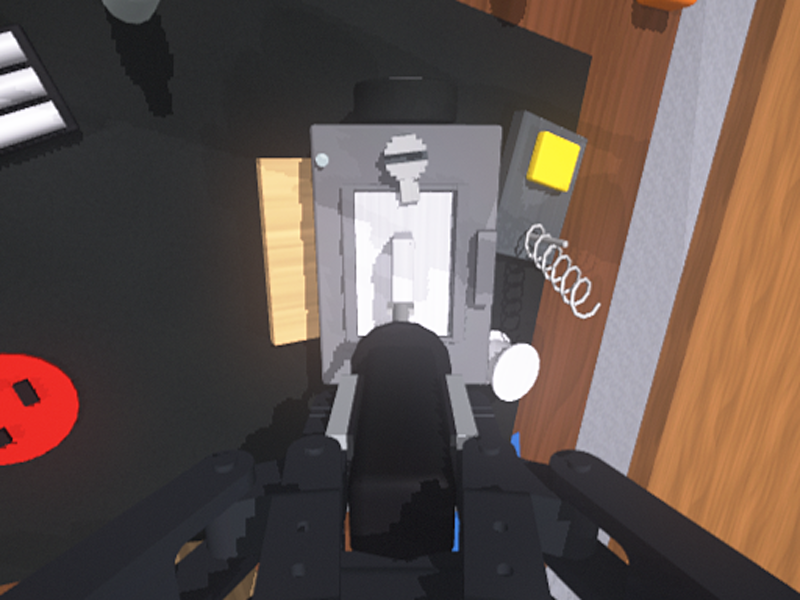

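The wrist view looks along the deck normal. The left screw is at (406,157) with its slot running (385,160)–(427,152), and its lug points down to (409,198). The panel runs (354,190)–(450,337), with the handle bar from (403,238) to (403,305) and the driver's flange below it. I'll measure these on the deck plane and save crops of the screw and the tip.

Run:
```python
from h import *
c=snap("wrist"); s=get_state(); R=Ro.from_quat(s["ee_rot"]).as_matrix(); p=np.array(s["tool_pos"])
for L in(.1,.112,.12): print("tip px",L,proj(c,p+R[:,2]*L)*1.5625)
y=np.radians(8.9); n=np.array([-.5*np.cos(y),-.5*np.sin(y),.866]); o=np.array([.598,.024,.085])
F=lambda u,v,h:onplane(c,(u/1.5625,v/1.5625),o+n*h,n)
D=[F(*q,0) for q in((311,126),(502,126),(490,384),(322,383))]
print("deck",np.round(D,4).tolist(),np.round(np.mean(D,0),4)); print([round(np.linalg.norm(D[i]-D[(i+1)%4]),4) for i in range(4)])
e=D[0]-D[3]+D[1]-D[2]; print("yaw",np.degrees(np.arctan2(-e[0],e[1])))
Pn=[F(*q,.005) for q in((354,190),(453,192),(451,337),(357,336))]
print("panel c",np.round(np.mean(Pn,0),4),[round(np.linalg.norm(Pn[i]-Pn[(i+1)%4]),4) for i in range(4)])
print("screwL",np.round(F(406,157,.013),4),"slot",F(427,152,.013)-F(385,160,.013),"handle",F(403,272,.038))
im=c["img"]; k=lambda x,y,w:cv2.resize(im[y-w:y+w,x-w:x+w],(400,400),interpolation=cv2.INTER_CUBIC)
cv2.imwrite("pics/w3c.png",np.hstack([k(260,103,25),np.clip(k(257,200,20)*1.6,0,255)]).astype(np.uint8))
```

```text
tip px 0.1 [403.73727054 309.67654042]
tip px 0.112 [403.63124504 302.71008938]
tip px 0.12 [403.56553674 298.39269709]
deck [[0.5325, 0.1048, 0.0549], [0.6364, 0.1216, 0.1156], [0.6668, -0.0569, 0.117], [0.5598, -0.0734, 0.0545]] [0.5989 0.024  0.0855]
[np.float64(0.1216), np.float64(0.1811), np.float64(0.125), np.float64(0.1803)]
yaw 9.178854376647898
panel c [0.595 0.023 0.089] [np.float64(0.0645), np.float64(0.101), np.float64(0.0669), np.float64(0.1015)]
screwL [0.5807 0.0937 0.0964] slot [0.02158566 0.00832981 0.01305685] handle [0.57744207 0.02482505 0.11722511]
```

View pics/w3c.png

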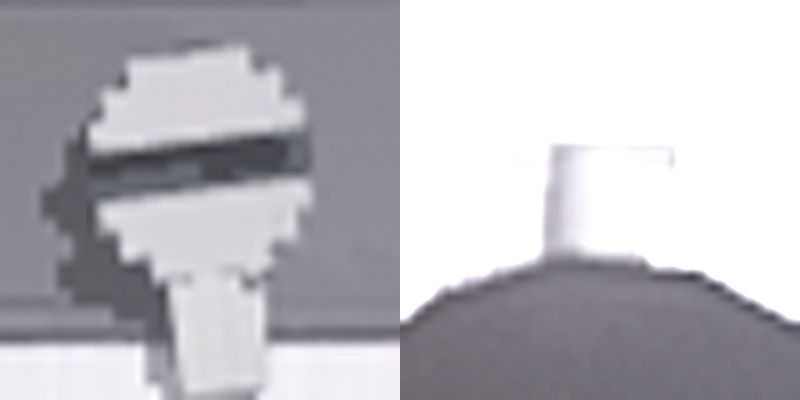

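The left crop shows the screw slot tilted about 10° from uphill, so latch_l is about 10°. The right crop shows the driver tip where predicted, near wrist pixel (257,194). I'll hover over the left screw.

```bash
cat >> h.py <<'E'
yaw=np.radians(9.0); n=np.array([-.5*np.cos(yaw),-.5*np.sin(yaw),np.sqrt(.75)]); xr=np.array([np.sqrt(.75)*np.cos(yaw),np.sqrt(.75)*np.sin(yaw),.5]); yr=np.cross(n,xr)
O=np.array([.5985,.024,.0853])
def deckR(a): # tool z=-n, tool y at angle a (deg) anticlockwise from uphill
    a=np.radians(a); return Rz(-n,xr*np.cos(a)+yr*np.sin(a))
E
python3 - <<'E'
from h import *
S=np.array([.5807,.0937,.0964])-n*.013; print((S-O)@xr,(S-O)@yr,(S-O)@n)
plan(S+n*.147,deckR(0))
E
```

```text
-0.00023277226635902933 0.0716264108171972 -4.843289334804277e-05
14.4 0.3 10.3 -0 0.1 0; 14.4 0.3 10.3 -0 0.1 0; 14.4 0.3 10.3 -0 0.1 0; 14.4 0.3 10.3 -0 0.1 0; 14.3 0.3 10.3 -0 0.1 0
```

>>> {"method": "arm_command", "body": {"plan": "14.5 0.3 10 0 0.1 0; 14.5 0.3 10 0 0.1 0; 14.5 0.3 10.5 0 0.1 0; 14.5 0.3 10.5 0 0.1 0; 14 0.3 10.5 0 0.1 0"}}

```text
t: 5.9
tool_pos: [0.5159, 0.0825, 0.2153]
ee_rot: [0.627, 0.734, 0.198, 0.169]
contact_force: [0.3, 0.1, -1.8]
opening: 0.277
finger_force: 59.3
```

Run:
```python
from h import *
snap("top")
s=get_state(); p=np.array(s["tool_pos"]); R=Ro.from_quat(s["ee_rot"]).as_matrix()
d=p-O; print(np.round([d@xr,d@yr,d@n],4),np.round(s["joint_pos"],2))
c=snap("wrist","w4"); S=O+yr*.0716+n*.013
print("tip",proj(c,p+R[:,2]*.112),"head",proj(c,S))
im=c["img"][130:250,190:330]; cv2.imwrite("pics/w4c.png",cv2.resize(im,(700,600),interpolation=cv2.INTER_CUBIC))
```

```text
[0.0011 0.0725 0.1469] [ 0.06 -0.61  1.93  0.05  1.3  -0.1 ]
tip [256.92013103 191.57628741] head [255.5688063  186.01395242]
```

View pics/w4c.png

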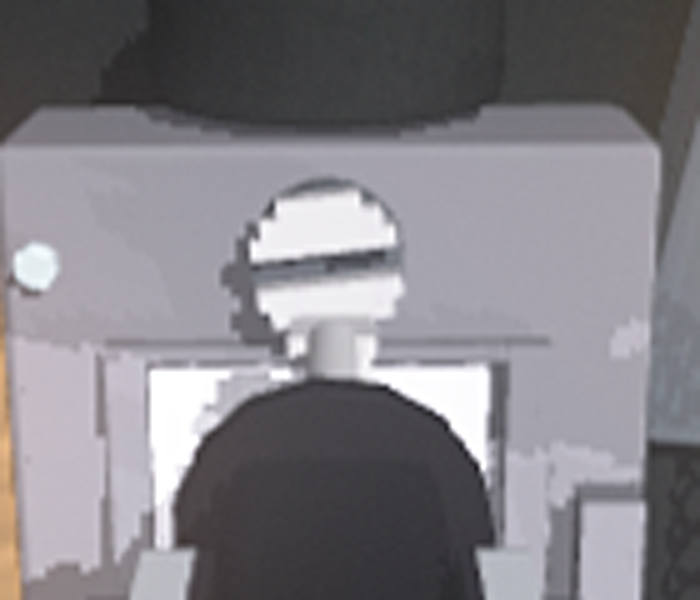

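The crop shows the screw head at (326,264) with its slot nearly horizontal, and the driver blade seen broadside, spanning about 288–380 at v≈320–375. So the blade lies along tool y. I'll measure the slot line and the blade edge numerically.

Run:
```python
from h import *
c=snap("wrist"); g=cv2.cvtColor(c["img"],cv2.COLOR_BGR2GRAY)
print(g[176:206,236:276:1][:, ::2])
m=np.zeros_like(g); m[172:192,242:269]=(g[172:192,242:269]<150)*255
k,l,st,ce=cv2.connectedComponentsWithStats(m); 
for i in range(1,k): print(st[i],ce[i])
i=1+np.argmax(st[1:,4]); v,u=np.where(l==i)
P=np.array([onplane(c,q,O+n*.01,n) for q in zip(u,v)])-O; x,y=P@xr,P@yr
print("angle",np.degrees(np.arctan(np.polyfit(x,y,1)[0])),"centre",x.mean(),y.mean(),x.min(),x.max())
```

```text
[[163 136 141 235 239 239 238 237 238 238 238 238 238 238 238 239 244 147
  166 165]
 [163  99 214 238 239 239 238 238 238 239 239 240 241 243 243 230 227 141
  166 165]
 [163 101 239 240 239 239 239 241 242 243 245 232 216 204 194 158 157 142
  166 165]
 [164 101 224 242 243 245 234 221 217 203 196 159 127 100  77  79 124 140
  166 165]
 [167 103 180 223 220 196 166 131 125 114  75  79  80  83  82  81 128 142
  166 166]
 [139 104 124 134 127  77  95 101 104 122  84  83  83  83 106 103 121 135
  167 165]
 [103 106  87  99 103 105 121 124 125 126  80 105 104 102 129 137 145 142
  166 165]
 [107 107 103 123 124 121 122 119 120 119 122 138 147 157 159 164 169 154
  166 166]
 [107 105 113 121 119 118 135 136 147 156 166 164 169 189 199 208 219 182
  166 165]
 [105 106 107 146 155 156 166 166 170 189 201 211 222 226 230 234 238 203
  165 166]
 [112 105 102 169 187 200 200 212 223 226 231 235 240 240 238 238 238 211
  165 166]
 [117 105 102 216 227 232 231 236 240 240 239 239 238 238 237 237 230 210
  165 166]
 [144 144 101 239 241 240 240 239 239 238 238 237 238 238 236 234 219 180
  166 
[... 953 characters left out ...]
 153 134 126 241 210 129 166 185 196 193 237 245 158 156 156
  156 150]
 [128 127 146 166 153 127 192 133 132 167 187 195 195 237 219 131 157 173
  174 130]
 [188 186 201 213 205 195 145 136 132 168 186 196 194 238 218 205 224 229
  228 214]
 [250 251 252 248 250 254 193 168 134 169 187 196 196 238 241 253 254 252
  251 253]
 [254 255 255 255 234 238 197 186 137 154 192 201 199 241 246 254 254 253
  253 253]
 [255 239 241 240 175 180 186 161 107 106 144 155 163 229 237 255 255 253
  252 253]]
[267 172   2   1   2] [267.5 172. ]
[242 179  27   7 115] [254.75652174 181.5826087 ]
angle 6.376613263400675 centre -0.0008367803929504559 0.07381400849292473 -0.012334701026755402 0.011074695104088587
```

```bash
cat >> h.py <<'E'
off=np.array([-.0015,-.0005,.112])
def tip(x,y,h,a): # TCP pose putting the driver tip at deck coords, blade at angle a
    R=deckR(a); return O+xr*x+yr*y+n*h-R@off,R
def F():
    s=get_state(); f=np.array(s["contact_force"]); print("force x,y,n",np.round([f@xr,f@yr,f@n],1),"torque n",round(np.array(s["torque"])@n,3))
E
python3 - <<'E'
from h import *
X=(-.0008,.0738)
s=plan(*tip(*X,.020,5))
s=plan(*tip(*X,.0115,5),start=s)
E
```

```text
0.9 -0.4 3.3 0 -0 -1; 0.9 -0.4 3.3 0 -0 -1; 0.9 -0.4 3.3 0 -0 -1; 0.9 -0.4 3.3 0 -0 -1; 0.9 -0.4 3.3 0 -0 -1
-0 0 1.7 0 0 0; -0 0 1.7 0 0 0; -0 0 1.7 0 0 0; -0 0 1.7 0 0 0; -0 0 1.7 0 0 0
```

>>> {"method": "arm_command", "body": {"plan": "1 -0.4 3.3 0 0 -1; 1 -0.4 3.3 0 0 -1; 1 -0.4 3.3 0 0 -1; 0.8 -0.4 3.3 0 0 -1; 0.8 -0.4 3.3 0 0 -1"}}

```text
t: 6.55
tool_pos: [0.5215, 0.0882, 0.2009]
ee_rot: [0.593, 0.762, 0.192, 0.178]
contact_force: [0.4, -0.1, -1.9]
opening: 0.272
finger_force: 59.3
```

>>> {"method": "arm_command", "body": {"plan": "0 0 1.7 0 0 0; 0 0 1.7 0 0 0; 0 0 1.7 0 0 0; 0 0 1.7 0 0 0; 0 0 1.7 0 0 0"}}

```text
t: 7.05
tool_pos: [0.5257, 0.0891, 0.1937]
ee_rot: [0.593, 0.762, 0.192, 0.178]
contact_force: [-0.2, 0.1, -1.8]
opening: 0.274
finger_force: 59.3
```

Run:
```python
from h import *
F(); c=snap("wrist","w5"); F()
s=get_state(); R=Ro.from_quat(s["ee_rot"]).as_matrix(); d=np.array(s["tool_pos"])+R@off-O
print("tip",np.round([d@xr,d@yr,d@n],4),np.degrees(np.arctan2(R[:,1]@yr,R[:,1]@xr)))
im=c["img"][140:230,200:320]; cv2.imwrite("pics/w5c.png",cv2.resize(im,(720,540),interpolation=cv2.INTER_CUBIC))
```

```text
force x,y,n [-1.1  0.1 -1.5] torque n -0.0
force x,y,n [-1.  -0.4 -1.5] torque n -0.009
tip [0.0007 0.0744 0.0124] 5.148962375449001
```

View pics/w5c.png

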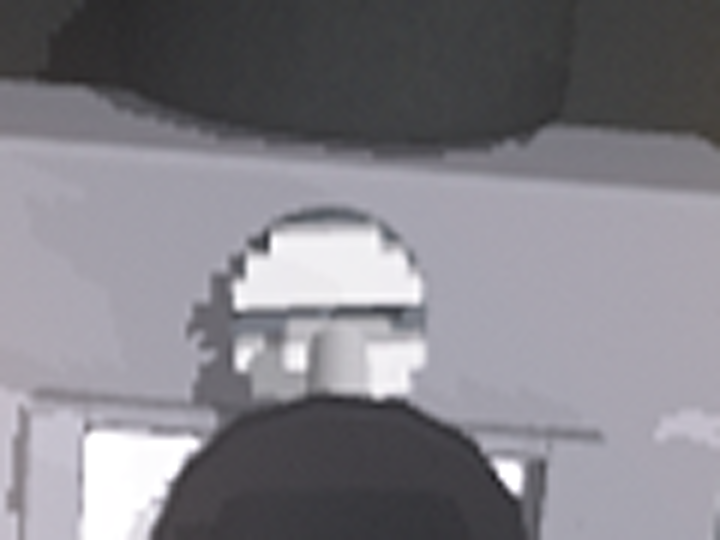

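The crop shows the blade tip (u 290–390, v≈322) at the mouth of the slot (v 307–345), parallel to it and about 1.5 mm uphill of the head's centre (328). I'll shift it and insert.

>>> {"method": "arm_command", "body": {"plan": "0 -0.8 0.4 0 0 0; 0 -0.7 0.6 0 0 0; 0 0 1 0 0 0; 0 0 1.2 0 0 0; 0 0 1.2 0 0 0"}}

```text
t: 7.6
tool_pos: [0.5266, 0.0891, 0.1891]
ee_rot: [0.593, 0.762, 0.192, 0.178]
contact_force: [0.6, 0.5, -2.3]
opening: 0.278
finger_force: 59.3
```

Run:
```python
from h import *
F(); snap("top"); F()
s=get_state(); R=Ro.from_quat(s["ee_rot"]).as_matrix(); d=np.array(s["tool_pos"])+R@off-O
print("tip",np.round([d@xr,d@yr,d@n],4),np.degrees(np.arctan2(R[:,1]@yr,R[:,1]@xr)))
X=(-.0008,.0742)
s=plan(*tip(*X,.0083,60))
plan(*tip(*X,.0083,98),start=s)
```

```text
force x,y,n [-0.6  0.4 -2.3] torque n -0.001
force x,y,n [-0.4  0.1 -1.3] torque n -0.054
tip [-0.0008  0.0744  0.0081] 5.1515967452407105
-0 -0.1 -0 0 0 -5.5; -0 -0.1 -0 0 0 -5.5; 0 -0.1 -0 0 0 -5.5; 0 -0.1 -0 0 0 -5.5; 0 -0.1 -0 0 0 -5.5
0 -0.1 -0 0 0 -5.5; 0 -0.1 -0 0 0 -5.5; 0 -0.1 -0 0 0 -5.5; 0.1 -0.1 -0 0 0 -5.5; 0.1 -0.1 -0 0 0 -5.5
-0 -0.2 0 0 -0 -7.6; 0 -0.2 0 0 -0 -7.6; 0.1 -0.2 0 0 -0 -7.6; 0.1 -0.2 0 0 -0 -7.6; 0.1 -0.2 0 0 -0 -7.6
```

>>> {"method": "arm_command", "body": {"plan": "0 -0.1 0 0 0 -5.5; 0 -0.1 0 0 0 -5.5; 0 -0.1 0 0 0 -5.5; 0 -0.1 0 0 0 -5.5; 0 -0.1 0 0 0 -5.5"}}

```text
t: 8.15
tool_pos: [0.526, 0.089, 0.1888]
ee_rot: [0.393, 0.882, 0.144, 0.218]
contact_force: [-0.4, 0.3, -0.9]
opening: 0.27
finger_force: 59.4
```

Run:
```python
from h import *
F(); s=get_state(); R=Ro.from_quat(s["ee_rot"]).as_matrix(); d=np.array(s["tool_pos"])+R@off-O
print("tip",np.round([d@xr,d@yr,d@n],4),np.degrees(np.arctan2(R[:,1]@yr,R[:,1]@xr)))
```

```text
force x,y,n [-0.8  0.4 -0.6] torque n -0.008
tip [-0.0005  0.0743  0.0083] 32.86952647597853
```

>>> {"method": "arm_command", "body": {"plan": "0 -0.1 0 0 0 -5.5; 0 -0.1 0 0 0 -5.5; 0 -0.1 0 0 0 -5.5; 0 -0.1 0 0 0 -5.5; 0 -0.1 0 0 0 -5.5"}}

```text
t: 8.65
tool_pos: [0.5255, 0.0885, 0.1883]
ee_rot: [0.172, 0.95, 0.087, 0.246]
contact_force: [-1.8, -0.2, -0.5]
opening: 0.272
finger_force: 59.5
```

>>> {"method": "arm_command", "body": {"plan": "0 -0.2 0 0 0 -7.5; 0 -0.2 0 0 0 -7.5; 0.1 -0.2 0 0 0 -7.5; 0.1 -0.2 0 0 0 -7.5; 0.1 -0.2 0 0 0 -6"}}

```text
t: 9.15
tool_pos: [0.5252, 0.0873, 0.188]
ee_rot: [-0.13, 0.957, 0.007, 0.261]
contact_force: [-1.2, -1.1, -1.5]
opening: 0.269
finger_force: 59.5
```

Run:
```python
from h import *
F(); s=get_state(); R=Ro.from_quat(s["ee_rot"]).as_matrix(); d=np.array(s["tool_pos"])+R@off-O
print("tip",np.round([d@xr,d@yr,d@n],4),np.degrees(np.arctan2(R[:,1]@yr,R[:,1]@xr)))
t=snap("top"); snap("wrist","w6")
S=O+yr*.074+n*.01; u=proj(t,S); print(u,proj(t,S-yr*.028),proj(t,S-xr*.028),proj(t,S+xr*.028))
x,y=np.round(u).astype(int); print(cv2.cvtColor(t["img"],cv2.COLOR_BGR2GRAY)[y-22:y+23,x-16:x+26][:, ::2])
```

```text
force x,y,n [-2.  -0.9 -0.6] torque n -0.099
tip [-0.0008  0.0739  0.0082] 96.43825200518437
[225.60554034 192.11277422] [237.80034187 191.67657201] [226.27204288 203.65143845] [224.92735033 180.37177337]
[[ 39  33  31  85 108 113 110 112 108 111 113 110 111 114 111 111 108 128
  134 126 126]
 [ 32  33  36  81 116 114 112 110 110 111 112 109 110 110 112 111 106 118
  125  94  83]
 [ 29  31  17  64 111 108 115 110 108 112 115 108 109 110 106 107  99  96
   97  94  94]
 [ 30  24  12  58 112 110 113 110 113 111 113 107  95  95  98  97 100 116
  117 117 127]
 [ 23  21  25  56 112 110 110 113 111 111 113 113 113 108 107 111 115 131
  130 129 133]
 [ 26  18  24  44 110 115 108 110 112 109 110 109 112 116 110 109 125 126
  126 128 127]
 [ 28  33  24  38 113 114 112 113 114 106 108 107 103 108 102 103 116 110
  111 113 109]
 [ 35  33  33  41 109 109 111 116 110 111 111 105  88  93 110 114 142 144
  156 156 158]
 [ 32  35  31  39 116 112 111 109 112 107 107 106  89 169 197 206 231 233
  245 244 242]
 [ 36  29  34  35 112 111 111 107 119 110 108 109 102 214 211 213 237 239
  240 241 240]
 [ 36
[... 2410 characters left out ...]
7  21  16  17  31  25   3 124  96  24  63 127 123 119 119  95
   84  87  82]
 [ 34  67 126  23  24  21  13  17  16 118  75  28  56 115  90  71  77 127
   87  83  88]
 [ 36 101 111  21  20  26  23  14  26  76  42  31  34 122  49  35  39 114
  100  84  81]
 [ 27 101  89  21  14  22  22   4  17  34  36  24  32  96  35  32  28  53
  112  83  83]
 [ 49  92  71  19  23  32  30  29  17  33  31  22  22  40  42  35  35  35
   59  84  83]
 [ 36  46  56  29  33  28  29  24  36  30  31  31  19  24  37  41  28  31
   32  57  81]
 [ 35  26  31  26  25  21  26  33  32  31  28  11  18  26  28  44  34  33
   35  41  59]
 [ 39  30  21  11  24  27  26  30  35  35  29  24  34  28  22  31  38  38
   29  35  38]]
```

>>> {"method": "arm_command", "body": {"plan": "0 0 0 0 0 -2; 0 0 0 0 0 -2; 0 0 0 0 0 -1.5; 0 0 0 0 0 -1; 0 0 0 0 0 0"}}

```text
t: 9.75
tool_pos: [0.5254, 0.0873, 0.1881]
ee_rot: [-0.181, 0.948, -0.007, 0.261]
contact_force: [-3.2, -2.2, -1.5]
opening: 0.272
finger_force: 59.5
```

```bash
cat >> h.py <<'E'
def tipnow():
    F(); s=get_state(); R=Ro.from_quat(s["ee_rot"]).as_matrix(); d=np.array(s["tool_pos"])+R@off-O
    print("tip",np.round([d@xr,d@yr,d@n],4),"a",np.degrees(np.arctan2(R[:,1]@yr,R[:,1]@xr)),"q",np.round(s["joint_pos"],2))
def lugpos(Y,sgn):
    """top camera: bright lug end; print its deck coords relative to the screw centre"""
    t=snap("top"); g=cv2.cvtColor(t["img"],cv2.COLOR_BGR2GRAY); pts=[]
    for v in range(150,240):
        for u in range(200,330):
            if g[v,u]>150:
                P=onplane(t,(u,v),O+n*.008,n)-O; x,y=P@xr,P@yr-Y
                if .016<x*sgn<.026 and abs(y)<.022: pts.append((x,y))
    p=np.array(pts); print("lug",len(p),p.mean(0) if len(p) else "", "ang short of 90:",np.degrees(np.arctan2(-p[:,1].mean()*sgn,p[:,0].mean()*sgn)) if len(p) else "")
E
python3 - <<'E'
from h import *
tipnow(); lugpos(.074,1); tipnow()
E
```

```text
force x,y,n [-3.8 -1.6  0.4] torque n -0.042
tip [-0.0005  0.074   0.0082] a 102.60887577634227 q [ 0.07 -0.59  1.96  0.05  1.24 -1.88]
lug 24 [ 0.0209187  -0.00213645] ang short of 90: 5.831451834714019
force x,y,n [-4.  -2.2  0.2] torque n -0.039
tip [-0.0006  0.074   0.0082] a 102.58814507929044 q [ 0.07 -0.59  1.96  0.05  1.24 -1.88]
```

>>> {"method": "arm_command", "body": {"plan": "0 0 0 0 0 -1; 0 0 0 0 0 -1; 0 0 0 0 0 -1; 0 0 0 0 0 -1; 0 0 0 0 0 0"}}

```text
t: 10.3
tool_pos: [0.5255, 0.0874, 0.1881]
ee_rot: [-0.215, 0.941, -0.016, 0.261]
contact_force: [-3.6, -3.8, -3.1]
opening: 0.278
finger_force: 59.4
```

Run:
```python
from h import *
tipnow(); lugpos(.074,1); tipnow()
```

```text
force x,y,n [-5.2 -3.2 -0.6] torque n -0.053
tip [-0.0004  0.0742  0.0082] a 106.69198518597757 q [ 0.07 -0.59  1.96  0.05  1.24 -1.95]
lug 23 [2.07841846e-02 4.83378707e-05] ang short of 90: -0.13325280910439538
force x,y,n [-4.5 -3.6 -0.3] torque n -0.096
tip [-0.0004  0.0742  0.0082] a 106.6555072717148 q [ 0.07 -0.59  1.96  0.05  1.24 -1.95]
```

>>> {"method": "arm_command", "body": {"plan": "0 0 0 0 0 -1; 0 0 0 0 0 -1; 0 0 0 0 0 -1; 0 0 0 0 0 0; 0 0 0 0 0 0"}}

```text
t: 10.85
tool_pos: [0.5256, 0.0875, 0.1884]
ee_rot: [-0.239, 0.935, -0.023, 0.26]
contact_force: [-2.3, -3.7, -3.4]
opening: 0.274
finger_force: 59.3
```

Run:
```python
from h import *
tipnow(); lugpos(.074,1); tipnow()
```

```text
force x,y,n [-4.2 -3.3 -1.5] torque n -0.041
tip [-0.      0.0745  0.0083] a 109.62204600597047 q [ 0.07 -0.59  1.96  0.05  1.24 -2.  ]
lug 23 [2.07841846e-02 4.83378707e-05] ang short of 90: -0.13325280910439538
force x,y,n [-3.2 -3.1 -0.9] torque n -0.011
tip [-0.      0.0745  0.0083] a 109.62509632158324 q [ 0.07 -0.59  1.96  0.05  1.24 -2.  ]
```

Run:
```python
from h import *
s=plan(*tip(-.0003,.0743,.0085,101),n=3)
s=plan(*tip(-.0003,.0743,.07,101),start=s,n=7)
s=plan(*tip(0,-.0742,.045,5),start=s)
```

```text
-0.1 0.1 -0.1 0 0.1 2.9; -0.1 0.1 -0.1 0 0.1 2.9; -0.1 0.1 -0.1 0 0.1 2.9
-0 -0 -8.8 0 0 0; -0 -0 -8.8 0 0 0; -0 -0 -8.8 0 0 0; -0 -0 -8.8 0 0 0; -0 -0 -8.8 0 0 0
-0 -0 -8.8 0 0 0; -0 -0 -8.8 0 0 0
1.7 -9.7 1.7 -0 0 6.4; 0.6 -9.8 1.7 -0 0 6.4; -0.5 -9.8 1.7 -0 0 6.4; -1.5 -9.7 1.7 -0 0 6.4; -2.6 -9.5 1.7 -0 0 6.4
-3.7 -9.1 1.7 -0 0 6.4; -4.6 -8.6 1.7 -0 0 6.4; -5.6 -8.1 1.7 -0 0 6.4; -6.4 -7.4 1.7 -0 0 6.4; -7.2 -6.6 1.7 -0 0 6.4
-7.9 -5.8 1.7 -0 0 6.4; -8.5 -4.9 1.7 -0 0 6.4; -9 -3.9 1.7 -0 0 6.4; -9.4 -2.9 1.7 -0 0 6.4; -9.6 -1.8 1.7 -0 0 6.4
```

>>> {"method": "arm_command", "body": {"plan": "0 0 0 0 0 2.9; 0 0 0 0 0 2.9; 0 0 0 0 0 2.8; 0 0 -3 0 0 0; 0 0 -8 0 0 0"}}

```text
t: 11.4
tool_pos: [0.5202, 0.0873, 0.1983]
ee_rot: [-0.169, 0.95, -0.003, 0.262]
contact_force: [0.7, 0.0, -1.6]
opening: 0.274
finger_force: 59.4
```

>>> {"method": "arm_command", "body": {"plan": "0 0 -10 0 0 0; 0 0 -10 0 0 0; 0 0 -10 0 0 0; 0 0 -10 0 0 0; 0 0 -10 0 0 0"}}

```text
t: 11.9
tool_pos: [0.4948, 0.0825, 0.2423]
ee_rot: [-0.168, 0.95, -0.003, 0.262]
contact_force: [0.2, -1.7, -1.5]
opening: 0.272
finger_force: 59.4
```

>>> {"method": "arm_command", "body": {"plan": "1.7 -9.7 1.7 0 0 6.4; 0.6 -9.8 1.7 0 0 6.4; -0.5 -9.8 1.7 0 0 6.4; -1.5 -9.7 1.7 0 0 6.4; -2.6 -9.5 1.7 0 0 6.4"}}

```text
t: 12.4
tool_pos: [0.5078, 0.0345, 0.2346]
ee_rot: [0.102, 0.96, 0.069, 0.252]
contact_force: [0.2, 0.4, -1.9]
opening: 0.274
finger_force: 59.4
```

>>> {"method": "arm_command", "body": {"plan": "-3.7 -9.1 1.7 0 0 6.4; -4.6 -8.6 1.7 0 0 6.4; -5.6 -8.1 1.7 0 0 6.4; -6.4 -7.4 1.7 0 0 6.4; -7.2 -6.6 1.7 0 0 6.4"}}

```text
t: 12.9
tool_pos: [0.5204, -0.0132, 0.2275]
ee_rot: [0.363, 0.894, 0.136, 0.223]
contact_force: [0.2, 0.4, -0.9]
opening: 0.277
finger_force: 59.4
```

>>> {"method": "arm_command", "body": {"plan": "-7.9 -5.8 1.7 0 0 6.4; -8.5 -4.9 1.7 0 0 6.4; -9 -3.9 1.7 0 0 6.4; -9.4 -2.9 1.7 0 0 6.4; -9.6 -1.8 1.7 0 0 6.4"}}

```text
t: 13.4
tool_pos: [0.533, -0.0608, 0.2204]
ee_rot: [0.595, 0.76, 0.192, 0.177]
contact_force: [0.1, -0.4, -2.5]
opening: 0.274
finger_force: 59.4
```

```bash
cat >> h.py <<'E'
def slot(Y,thr=150,w=.012,f=None):
    """wrist camera: dark slot pixels on the head at deck (0,Y)"""
    c=snap("wrist",f); g=cv2.cvtColor(c["img"],cv2.COLOR_BGR2GRAY); u0,v0=np.round(proj(c,O+yr*Y+n*.013)).astype(int); pts=[]
    m=np.zeros_like(g)
    for v in range(v0-18,v0+19):
        for u in range(u0-18,u0+19):
            P=onplane(c,(u,v),O+n*.010,n)-O
            if g[v,u]<thr and np.hypot(P@xr,P@yr-Y)<w: m[v,u]=255
    k,l,st,ce=cv2.connectedComponentsWithStats(m); i=1+np.argmax(st[1:,4]); v,u=np.where(l==i)
    P=np.array([onplane(c,q,O+n*.010,n) for q in zip(u,v)])-O; x,y=P@xr,P@yr
    print("slot",st[i],"angle",np.degrees(np.arctan(np.polyfit(x,y,1)[0])),"at",x.mean(),y.mean(),x.min(),x.max()); return c,(u0,v0)
E
python3 - <<'E'
from h import *
tipnow(); lugpos(.074,1)
c,(u,v)=slot(-.074,f="w7"); print(u,v,proj(c,O-yr*.074+n*.045)); tipnow()
g=cv2.cvtColor(c["img"],cv2.COLOR_BGR2GRAY); print(g[v-16:v+20,u-18:u+22][:, ::2])
E
```

```text
force x,y,n [-1.2 -0.4 -2.1] torque n -0.05
tip [ 0.0003 -0.0747  0.0439] a 4.801267549490175 q [-0.33 -0.55  1.88  0.25  1.34 -0.57]
lug 23 [2.07841846e-02 4.83378707e-05] ang short of 90: -0.13325280910439538
slot [244 174  26   7 128] angle 5.899103317286787 at -0.00032916923967105647 -0.0705706538547233 -0.011681398797555234 0.011274898051497822
257 181 [256.72172315 191.47881947]
force x,y,n [-0.3  0.3 -1.2] torque n -0.052
tip [-0.0002 -0.0753  0.0435] a 4.933295404301994 q [-0.33 -0.54  1.88  0.25  1.34 -0.57]
[[155 156 158 119  82 232 233 232 233 232 232 232 232 180 136 128 140 159
  161 160]
 [156 156 159 133  97 226 231 232 231 232 231 231 232 220 205 141 140 163
  161 160]
 [155 155 158 192 193 230 232 231 230 232 231 231 231 235 235 163 138 150
  159 160]
 [156 156 148 227 233 233 231 231 231 232 231 230 231 233 234 173 136 139
  147 159]
 [157 138 115 225 230 230 231 231 231 231 230 231 231 232 233 193 157 139
  148 160]
 [138 112 119 223 230 230 231 231 230 231 231 231 231 232 233 224 190 139
  158 160]
 [117 107 194 228 229 230 231 231 231 230 231 232 231 233 233 234 2
[... 1783 characters left out ...]
 149 148
  151 153]
 [ 48  46  48  47  60 154 152 149 148 153 150 148 150 106 104 112 116 131
  132 136]
 [ 50  52  51  49  73 151 130 133 144 156 154 150 149  83  61  69  72  90
   90  91]
 [ 54  51  52  50  85 147 121 119 143 154 159 146 147  81  53  48  47  49
   51  52]
 [ 57  54  55  57  85 158 150 121 144 154 159 156 156  94  62  58  60  59
   54  54]
 [ 57  59  58  59 111 212 162 121 142 155 160 175 191 118  62  63  65  64
   61  60]
 [ 57  58  59  57 132 236 141 120 140 154 159 174 211 129  60  64  64  63
   64  63]
 [ 56  58  59  57 133 215 120 119 140 153 159 169 213 129  62  65  62  64
   62  64]
 [ 55  58  57  57 113 153 120 115 140 153 160 158 176 117  62  63  64  59
   62  63]]
```

Run:
```python
from h import *
X=(-.0003,-.071)
s=plan(*tip(*X,.020,5.5))
s=plan(*tip(*X,.0115,5.5),start=s)
```

```text
0.9 0.1 4.7 0.1 -0 -0.1; 0.9 0.1 4.7 0.1 -0 -0.1; 0.9 0.2 4.7 0.1 -0 -0.1; 0.9 0.2 4.7 0.1 -0 -0.1; 0.9 0.2 4.7 0.1 -0 -0.1
-0 0 1.7 0 0 0; -0 0 1.7 0 0 0; -0 0 1.7 0 0 0; -0 0 1.7 0 0 0; -0 0 1.7 0 0 0
```

>>> {"method": "arm_command", "body": {"plan": "0.9 0.1 4.7 0.1 0 -0.1; 0.9 0.1 4.7 0.1 0 -0.1; 0.9 0.2 4.7 0.1 0 -0.1; 0.9 0.2 4.7 0.1 0 -0.1; 0.9 0.2 4.7 0 0 -0.1"}}

```text
t: 14.0
tool_pos: [0.5445, -0.0534, 0.1993]
ee_rot: [0.591, 0.765, 0.188, 0.176]
contact_force: [-0.4, -0.6, -1.1]
opening: 0.274
finger_force: 59.4
```

>>> {"method": "arm_command", "body": {"plan": "0 0 1.7 0 0 0; 0 0 1.7 0 0 0; 0 0 1.7 0 0 0; 0 0 1.7 0 0 0; 0 0 1.7 0 0 0"}}

```text
t: 14.5
tool_pos: [0.5486, -0.0533, 0.1924]
ee_rot: [0.591, 0.764, 0.189, 0.176]
contact_force: [0.2, 0.9, -1.7]
opening: 0.273
finger_force: 59.4
```

Run:
```python
from h import *
tipnow(); c=snap("wrist","w8"); tipnow()
u,v=np.round(proj(c,O-yr*.0706+n*.013)).astype(int); print(u,v)
g=cv2.cvtColor(c["img"],cv2.COLOR_BGR2GRAY); print(g[v-12:v+16,u-18:u+22][:, ::2])
```

```text
force x,y,n [-0.5  0.8 -1.6] torque n -0.0
tip [-0.0001 -0.0698  0.0115] a 5.547960016403371 q [-0.3  -0.5   1.89  0.23  1.28 -0.56]
force x,y,n [-0.1  0.2 -0.8] torque n 0.112
tip [-0.0004 -0.0698  0.0112] a 5.545472269709001 q [-0.3  -0.5   1.89  0.23  1.28 -0.56]
256 195
[[152 155 100 209 211 225 224 229 229 230 229 229 229 229 226 203 143 131
  137 137]
 [155 131  87 223 225 224 224 228 229 229 228 229 229 229 224 207 161 139
  136 137]
 [132 104  86 218 223 224 224 228 229 228 229 228 228 229 212 204 171 141
  137 137]
 [103 104 135 221 223 225 225 225 229 228 229 228 229 230 207 206 190 165
  136 137]
 [106 101 204 224 223 224 224 224 226 228 229 229 229 229 221 203 207 187
  134 136]
 [105  96 229 223 223 224 225 226 225 226 227 230 230 231 232 204 207 188
  134 136]
 [104  93 227 225 225 226 227 228 228 228 228 231 226 224 237 208 208 190
  133 136]
 [105  94 209 212 211 213 215 195 193 195 190 189 168 161 190 165 172 153
  132 136]
 [105  94 147 145 144 144 141 110 106 109 100  99  81  79  84  83 111 102
  132 136]
 [105 102  96  95  95 115 101 103 114 117 117 117 118 108  6
[... 855 characters left out ...]
 174 129
  133 134]
 [106 107 105 142 156 156 161 107 130 147 157 154 228 229 223 204 176 131
  133 133]
 [106 107 106 137 158 157 164  87 110 135 156 159 232 234 212 205 183 132
  133 133]
 [106 106 105 133 153 145 128  63  66  91 114 118 176 194 183 183 169 144
  144 132]
 [107 107 107 119 116  95  60  47  48  46  45  43  62  92 106 136 154 154
  153 144]
 [104 106  92  84  58  43  47  52  55  54  52  49  47  46  45  87 137 155
  153 154]
 [ 82  81  62  48  47  52  54  55  56  55  58  57  57  57  55  47  86 137
  154 153]
 [ 52  50  47  48  55  59  57  53  52  55  56  56  58  59  59  57  48  85
  153 155]
 [ 44  44  50  57  59  56  56  53  53  51  54  53  54  53  55  59  55  44
  109 142]]
```

>>> {"method": "arm_command", "body": {"plan": "-0.3 0 0.3 0 0 0; -0.2 0 0.5 0 0 0; 0 0 0.7 0 0 0; 0 0 0.9 0 0 0; 0 0 0.9 0 0 0"}}

```text
t: 15.05
tool_pos: [0.5503, -0.0534, 0.1895]
ee_rot: [0.591, 0.764, 0.189, 0.176]
contact_force: [-1.2, 0.2, -1.6]
opening: 0.271
finger_force: 59.4
```

Run:
```python
from h import *
tipnow(); snap("top"); tipnow()
off[0]=-.001
s=get_state(); p=np.array(s["tool_pos"]);R=Ro.from_quat(s["ee_rot"]).as_matrix(); d=p+R@off-O; X=(d@xr,d@yr,d@n); print(X)
s=plan(*tip(*X,50)); s=plan(*tip(*X,100),start=s)
```

```text
force x,y,n [-1.8  0.3 -0.8] torque n -0.017
tip [-0.0002 -0.0702  0.0082] a 5.552750854072409 q [-0.29 -0.5   1.9   0.23  1.27 -0.56]
force x,y,n [-0.6  0.4 -1.3] torque n 0.002
tip [-0.0003 -0.0702  0.008 ] a 5.550013172971089 q [-0.29 -0.5   1.9   0.23  1.27 -0.56]
(np.float64(-0.0003627813591026881), np.float64(-0.06968603372065202), np.float64(0.007966924027551522))
0 -0.1 0 -0 -0 -4.4; 0 -0.1 0 -0 -0 -4.4; 0 -0.1 0 -0 -0 -4.4; 0.1 -0.1 0 -0 -0 -4.4; 0.1 -0.1 0 -0 -0 -4.4
0.1 -0.1 0 -0 -0 -4.4; 0.1 -0.1 0 -0 -0 -4.4; 0.1 -0.1 0 -0 -0 -4.4; 0.1 -0.1 0 -0 -0 -4.4; 0.1 -0.1 0 -0 -0 -4.4
0 -0.1 -0 -0 0 -5; 0 -0.1 -0 -0 0 -5; 0 -0.1 -0 -0 0 -5; 0 -0.1 -0 -0 0 -5; 0 -0.1 -0 -0 0 -5
0 -0.1 -0 -0 0 -5; 0 -0.1 -0 -0 0 -5; 0.1 -0.1 -0 -0 0 -5; 0.1 -0.1 -0 -0 0 -5; 0.1 -0.1 -0 -0 0 -5
```

>>> {"method": "arm_command", "body": {"plan": "0 -0.1 0 0 0 -5; 0 -0.1 0 0 0 -5; 0 -0.1 0 0 0 -5; 0.1 -0.1 0 0 0 -5; 0.1 -0.1 0 0 0 -5"}}

```text
t: 15.6
tool_pos: [0.5497, -0.0534, 0.1892]
ee_rot: [0.41, 0.875, 0.146, 0.213]
contact_force: [-0.1, 0.1, -1.8]
opening: 0.269
finger_force: 59.4
```

>>> {"method": "arm_command", "body": {"plan": "0 -0.1 0 0 0 -7; 0 -0.1 0 0 0 -7; 0 -0.1 0 0 0 -7; 0.1 -0.1 0 0 0 -7; 0.1 -0.1 0 0 0 -7"}}

```text
t: 16.1
tool_pos: [0.5492, -0.0541, 0.1888]
ee_rot: [0.127, 0.958, 0.074, 0.247]
contact_force: [-0.0, -1.0, -1.7]
opening: 0.27
finger_force: 59.4
```

>>> {"method": "arm_command", "body": {"plan": "0 -0.1 0 0 0 -7; 0 -0.1 0 0 0 -7; 0 -0.1 0 0 0 -7; 0.1 -0.1 0 0 0 -7; 0.1 -0.1 0 0 0 -6"}}

```text
t: 16.6
tool_pos: [0.5492, -0.055, 0.1888]
ee_rot: [-0.158, 0.953, -0.002, 0.258]
contact_force: [0.9, -2.0, -1.6]
opening: 0.274
finger_force: 59.3
```

Run:
```python
from h import *
off[0]=-.001
tipnow(); lugpos(-.0715,-1); tipnow()
```

```text
force x,y,n [-0.4 -2.2 -1.7] torque n -0.075
tip [-0.0003 -0.0706  0.0081] a 99.82335819412769 q [-0.3  -0.5   1.9   0.23  1.27 -2.21]
lug 0  ang short of 90: 
force x,y,n [-0.5 -2.3 -1.4] torque n -0.05
tip [-0.0003 -0.0706  0.0082] a 100.08595528824584 q [-0.3  -0.5   1.9   0.23  1.27 -2.22]
```

>>> {"method": "arm_command", "body": {"plan": "0 0 0 0 0 -2; 0 0 0 0 0 -2; 0 0 0 0 0 -1.5; 0 0 0 0 0 -1.5; 0 0 0 0 0 -1"}}

```text
t: 17.15
tool_pos: [0.5492, -0.0548, 0.1889]
ee_rot: [-0.222, 0.94, -0.019, 0.257]
contact_force: [0.7, -4.1, -2.3]
opening: 0.275
finger_force: 59.3
```

>>> {"method": "arm_command", "body": {"plan": "0 0 0 0 0 -0.5; 0 0 0 0 0 -0.5; 0 0 0 0 0 0; 0 0 0 0 0 0; 0 0 0 0 0 0"}}

```text
t: 17.65
tool_pos: [0.5492, -0.0546, 0.189]
ee_rot: [-0.23, 0.938, -0.021, 0.257]
contact_force: [0.4, -5.2, -2.2]
opening: 0.271
finger_force: 59.3
```

Run:
```python
from h import *
off[0]=-.001
tipnow(); snap("side"); tipnow()
```

```text
force x,y,n [-1.5 -5.2 -1.7] torque n -0.023
tip [-0.     -0.07    0.0083] a 108.54336357823456 q [-0.3  -0.5   1.9   0.23  1.27 -2.36]
force x,y,n [-0.5 -4.5 -1.9] torque n -0.019
tip [-0.0001 -0.07    0.0082] a 108.54124207425721 q [-0.3  -0.5   1.9   0.23  1.27 -2.36]
```

>>> {"method": "arm_command", "body": {"plan": "0 0 0 0 0 2.9; 0 0 0 0 0 2.9; 0 0 0 0 0 2.8; 0 0 -3 0 0 0; 0 0 -8 0 0 0"}}

```text
t: 18.2
tool_pos: [0.5433, -0.0542, 0.1978]
ee_rot: [-0.16, 0.953, -0.0, 0.257]
contact_force: [-0.5, 0.7, -2.2]
opening: 0.276
finger_force: 59.6
```

>>> {"method": "arm_command", "body": {"plan": "0 0 -15 0 0 0; 0 0 -20 0 0 0; 0 0 -20 0 0 0; 0 0 -15 0 0 0; 0 0 -10 0 0 0"}}

```text
t: 18.7
tool_pos: [0.504, -0.0612, 0.2702]
ee_rot: [-0.16, 0.952, -0.001, 0.259]
contact_force: [-0.1, 0.4, -1.2]
opening: 0.279
finger_force: 59.6
```

Run:
```python
from h import *
tipnow(); lugpos(-.0715,-1); lugpos(.074,1)
try: c,(u,v)=slot(-.0706,f="w9"); print(u,v)
except Exception as e: print(e)
# way to the stand: above the hole with the grasp orientation
Rg=Ro.from_quat([.883,.47,.001,.002]).as_matrix(); g=np.array([.4822,-.3499,.1173])
s=plan(np.array([.49,-.20,.345]),Rg)
s=plan(g+[0,0,.13],Rg,start=s)
```

```text
force x,y,n [-0.6  0.4 -1.1] torque n 0.067
tip [ 0.0018 -0.0694  0.1015] a 100.04746756360586 q [-0.36 -0.61  1.82  0.25  1.46 -2.23]
lug 20 [-0.02152822  0.00208044] ang short of 90: 5.519807905454841
lug 23 [2.07841846e-02 4.83378707e-05] ang short of 90: -0.13325280910439538
slot [245 163  22   9  95] angle 45.36990897295691 at 0.0008101946007228483 -0.07083523726097377 -0.002110536922463618 0.0034938770971165703
256 167
0.8 -6.7 -4.2 1.7 0.9 6.9; 0.1 -6.9 -4 1.7 0.9 6.9; -0.7 -6.9 -3.8 1.7 0.9 6.9; -1.5 -6.9 -3.6 1.7 0.9 6.9; -2.3 -6.8 -3.4 1.7 0.9 6.9
-3 -6.6 -3.3 1.7 0.9 6.9; -3.8 -6.3 -3.1 1.7 0.9 6.9; -4.4 -5.9 -3 1.7 0.9 6.9; -5.1 -5.4 -2.9 1.7 0.9 6.9; -5.6 -4.8 -2.9 1.7 0.9 6.9
-6.1 -4.2 -2.8 1.7 0.9 6.9; -6.6 -3.5 -2.8 1.7 0.9 6.9; -6.9 -2.8 -2.8 1.7 0.9 6.9; -7.1 -2 -2.9 1.7 0.9 6.9; -7.3 -1.2 -2.9 1.7 0.9 6.9
-7.3 -0.4 -3 1.7 0.9 6.9; -7.3 0.4 -3.1 1.7 0.9 6.9; -7.1 1.2 -3.3 1.7 0.9 6.9; -6.9 1.9 -3.4 1.7 0.9 6.9; -6.6 2.6 -3.6 1.7 0.9 6.9
-25.7 15.4 19.6 0 0 0; -25.7 15.4 19.6 0 0 0; -25.7 15.4 19.6 0 0 0; -25.7 15.4 19.6 0 0 0; -25.7 15.4 19.6 0 0 0
```

Run:
```python
from h import *
c=snap("wrist"); g=cv2.cvtColor(c["img"],cv2.COLOR_BGR2GRAY)
for Y in(-.0706,.0738):
    P=[];
    u0,v0=np.round(proj(c,O+yr*Y+n*.01)).astype(int); print(u0,v0)
    for v in range(max(v0-20,0),min(v0+21,384)):
        for u in range(max(u0-20,0),min(u0+21,512)):
            q=onplane(c,(u,v),O+n*.01,n)-O; q=(q@xr,q@yr-Y)
            if g[v,u]<150 and np.hypot(*q)<.011: P.append(q)
    P=np.array(P)
    if len(P)>5:
        l=cv2.fitLine(P.astype(np.float32),cv2.DIST_HUBER,0,.01,.01).ravel(); print(Y,len(P),"slot angle",np.degrees(np.arctan2(l[1],l[0])),P.mean(0))
u,v=256,167; print(g[v-18:v+22,u-16:u+18][::2, ::1])
```

```text
255 168
-0.0706 89 slot angle 86.832085 [7.26682607e-04 5.84925993e-05]
383 190
0.0738 80 slot angle -89.99021 [0.00018312 0.00020643]
[[ 54 101 108 141 146 123 116 116 118 119 120 121 121 116 117 234 242 242
  240 240 243 243 243 244 247 246 181 163 168 168 171 128 117 119]
 [ 71 105 115 118 120 119 119 119 121 120 120 120 117 106 169 236 238 236
  236 241 243 243 243 245 249 193 164 167 168 169 172 131 120 120]
 [ 88 108 116 119 120 118 119 118 121 118 119 118 116 106 225 237 236 238
  240 242 243 243 244 245 245 189 166 167 168 169 172 131 120 117]
 [101 112 118 118 119 119 119 121 119 107  95 105 120 116 192 234 238 236
  238 240 240 240 242 245 214 172 167 169 169 168 173 133 119 123]
 [108 113 118 119 119 119 120 104 121 103  95 184 241 244 234 231 218 218
  213 228 224 211 210 235 163 160 169 169 169 169 173 131 119 141]
 [107 117 119 119 118 112  94 138 236 245 235 239 240 239 238 239 239 239
  240 239 241 242 243 237 241 142 135 166 172 152 149 127 114 153]
 [112 119 119 119  90 184 223 232 239 239 239 239 239 239 239 239 239 240
  240 240 240 241 239 242 237 198 139 156 171
[... 1155 characters left out ...]
 168 169 170 169 170 159 185 191 212 223 226 233 242 241 242 241 241
  241 242 225 213 225 222 181 172 177 136 122 144 173 180 136 123]
 [168 169 169 169 170 170 171 170 170 170 169 169 168 158 168 159 185 192
  215 223 190 164 169 171 173 173 177 135 112 155 176 166 123 165]
 [168 169 169 170 170 170 170 170 171 169 170 170 170 169 171 171 170 172
  172 170 171 172 172 173 173 174 178 134 122 168 178 135 101 241]
 [168 169 170 170 170 170 170 170 170 168 170 169 169 169 170 171 171 170
  171 171 171 171 173 173 175 133 121 116 144 172 169 126 133 255]
 [168 169 169 168 169 168 169 170 169 169 170 169 170 170 171 169 170 171
  171 171 172 172 171 172 174 133 122 119 168 176 158 119 193 255]]
```

The right screw's slot reads about 3° short of the left one, so I'll reinsert and press on to the stop.

>>> {"method": "arm_command", "body": {"plan": "0 0 15 0 0 0; 0 0 22 0 0 0; 0 0 20 0 0 0; 0 0 15 0 0 0; 0 0 6 0 0 0"}}

```text
t: 19.4
tool_pos: [0.5422, -0.0546, 0.1962]
ee_rot: [-0.16, 0.954, 0.0, 0.256]
contact_force: [-0.9, 0.3, -1.7]
opening: 0.275
finger_force: 59.6
```

>>> {"method": "arm_command", "body": {"plan": "0 0 3 0 0 0; 0 0 3 0 0 0; 0 0 3 0 0 0; 0 0 2.5 0 0 0; 0 0 2 0 0 0"}}

```text
t: 19.9
tool_pos: [0.5495, -0.0543, 0.1889]
ee_rot: [-0.159, 0.953, -0.001, 0.258]
contact_force: [-0.9, 0.4, -0.9]
opening: 0.273
finger_force: 59.6
```

Run:
```python
from h import *
off[0]=-.001
tipnow()
```

```text
force x,y,n [-1.2  0.6 -0.4] torque n 0.004
tip [ 0.0002 -0.0698  0.008 ] a 99.95858119840375 q [-0.3  -0.5   1.9   0.23  1.27 -2.21]
```

>>> {"method": "arm_command", "body": {"plan": "0 0 0 0 0 -2.5; 0 0 0 0 0 -2.5; 0 0 0 0 0 -2.5; 0 0 0 0 0 -2; 0 0 0 0 0 -1.5"}}

```text
t: 20.4
tool_pos: [0.5493, -0.0544, 0.1884]
ee_rot: [-0.25, 0.933, -0.026, 0.257]
contact_force: [-0.3, -0.4, -2.1]
opening: 0.276
finger_force: 59.4
```

>>> {"method": "arm_command", "body": {"plan": "0 0 0 0 0 -1; 0 0 0 0 0 -1; 0 0 0 0 0 -1; 0 0 0 0 0 0; 0 0 0 0 0 0"}}

```text
t: 20.9
tool_pos: [0.5494, -0.0544, 0.1884]
ee_rot: [-0.274, 0.926, -0.033, 0.256]
contact_force: [0.2, -1.1, -2.4]
opening: 0.27
finger_force: 59.3
```

Run:
```python
from h import *
off[0]=-.001
tipnow()
```

```text
force x,y,n [-1.2 -1.2 -2.1] torque n -0.072
tip [-0.0002 -0.0696  0.0076] a 113.93596424429757 q [-0.3  -0.5   1.9   0.23  1.27 -2.46]
```

>>> {"method": "arm_command", "body": {"plan": "0 0 0 0 0 3.5; 0 0 0 0 0 3.5; 0 0 0 0 0 4; 0 0 -3 0 0 3; 0 0 -8 0 0 0"}}

```text
t: 21.4
tool_pos: [0.5438, -0.0546, 0.1975]
ee_rot: [-0.159, 0.953, -0.0, 0.258]
contact_force: [-0.8, 0.4, -1.3]
opening: 0.277
finger_force: 59.6
```

>>> {"method": "arm_command", "body": {"plan": "0 0 -15 0 0 0; 0 0 -20 0 0 0; 0 0 -20 0 0 0; 0 0 -15 0 0 0; 0 0 -10 0 0 0"}}

```text
t: 21.9
tool_pos: [0.5044, -0.0614, 0.2699]
ee_rot: [-0.16, 0.952, -0.002, 0.259]
contact_force: [0.3, -0.7, -1.1]
opening: 0.271
finger_force: 59.6
```

```bash
cat >> h.py <<'E'
def slots():
    c=snap("wrist"); g=cv2.cvtColor(c["img"],cv2.COLOR_BGR2GRAY)
    for Y in(-.0706,.0738):
        P=[]; u0,v0=np.round(proj(c,O+yr*Y+n*.01)).astype(int)
        for v in range(max(v0-20,0),min(v0+21,384)):
            for u in range(max(u0-20,0),min(u0+21,512)):
                q=onplane(c,(u,v),O+n*.01,n)-O; q=(q@xr,q@yr-Y)
                if g[v,u]<150 and np.hypot(*q)<.011: P.append(q)
        P=np.array(P)
        if len(P)>5:
            l=cv2.fitLine(P.astype(np.float32),cv2.DIST_HUBER,0,.01,.01).ravel(); print(Y,len(P),"slot angle",np.degrees(np.arctan(l[1]/l[0]))%180,P.mean(0))
E
python3 - <<'E'
from h import *
tipnow(); slots(); lugpos(-.0706,-1); lugpos(.0738,1)
Rg=Ro.from_quat([.883,.47,.001,.002]).as_matrix(); g=np.array([.4822,-.3499,.1173])
s=plan(np.array([.49,-.20,.345]),Rg)
s=plan(g+[0,0,.13],Rg,start=s)
E
```

```text
force x,y,n [-0.4 -0.7 -1.1] torque n -0.064
tip [ 0.0019 -0.0698  0.101 ] a 100.06510323554674 q [-0.36 -0.61  1.83  0.25  1.46 -2.23]
-0.0706 87 slot angle 92.77345 [ 0.00076279 -0.0001813 ]
0.0738 82 slot angle 89.87577 [ 2.87621229e-04 -3.80812372e-05]
lug 20 [-0.02161621 -0.0011425 ] ang short of 90: -3.0254859815112845
lug 23 [0.02078418 0.00024834] ang short of 90: -0.6845606442266148
0.8 -6.7 -4.2 1.7 0.9 6.9; 0.1 -6.9 -4 1.7 0.9 6.9; -0.7 -6.9 -3.8 1.7 0.9 6.9; -1.5 -6.9 -3.6 1.7 0.9 6.9; -2.3 -6.8 -3.5 1.7 0.9 6.9
-3 -6.6 -3.3 1.7 0.9 6.9; -3.7 -6.3 -3.2 1.7 0.9 6.9; -4.4 -5.9 -3 1.7 0.9 6.9; -5.1 -5.4 -2.9 1.7 0.9 6.9; -5.6 -4.8 -2.9 1.7 0.9 6.9
-6.1 -4.2 -2.8 1.7 0.9 6.9; -6.6 -3.5 -2.8 1.7 0.9 6.9; -6.9 -2.8 -2.8 1.7 0.9 6.9; -7.1 -2 -2.9 1.7 0.9 6.9; -7.3 -1.2 -2.9 1.7 0.9 6.9
-7.3 -0.4 -3 1.7 0.9 6.9; -7.3 0.4 -3.2 1.7 0.9 6.9; -7.1 1.2 -3.3 1.7 0.9 6.9; -6.9 1.9 -3.5 1.7 0.9 6.9; -6.6 2.6 -3.6 1.7 0.9 6.9
-25.7 15.4 19.6 0 0 0; -25.7 15.4 19.6 0 0 0; -25.7 15.4 19.6 0 0 0; -25.7 15.4 19.6 0 0 0; -25.7 15.4 19.6 0 0 0
```

The right screw now reads 92.8°, so it is at its stop. The left reads 89.9°, which is borderline, so it gets the same finishing push.

```bash
sed -i 's/off=np.array(\[-.0015/off=np.array([-.001/' h.py
python3 - <<'E'
from h import *
s=plan(*tip(-.0003,.074,.06,100))
s=plan(*tip(-.0003,.074,.0150,100),start=s)
E
```

```text
-4.8 28.4 7.9 0 0 0; -4.8 28.4 7.9 0 0 0; -4.8 28.4 7.9 0 0 0; -4.8 28.4 7.9 0 0 0; -4.8 28.4 7.9 0 0 0
0 0 9 0 0 0; 0 0 9 0 0 0; 0 0 9 0 0 0; 0 0 9 0 0 0; 0 0 9 0 0 0
```

>>> {"method": "arm_command", "body": {"plan": "-4.8 28.4 5 0 0 0; -4.8 28.4 5 0 0 0; -4.8 28.4 8 0 0 0; -4.8 28.4 10 0 0 0; -4.8 28.4 11.5 0 0 0"}}

```text
t: 22.55
tool_pos: [0.5004, 0.0851, 0.2315]
ee_rot: [-0.16, 0.953, -0.001, 0.258]
contact_force: [0.8, 0.5, -0.8]
opening: 0.27
finger_force: 59.6
```

>>> {"method": "arm_command", "body": {"plan": "0 0 10 0 0 0; 0 0 10 0 0 0; 0 0 10 0 0 0; 0 0 9 0 0 0; 0 0 6 0 0 0"}}

```text
t: 23.05
tool_pos: [0.5231, 0.0864, 0.1925]
ee_rot: [-0.159, 0.953, -0.001, 0.257]
contact_force: [0.4, -0.6, -1.0]
opening: 0.272
finger_force: 59.9
```

Run:
```python
from h import *
tipnow(); snap("top"); tipnow()
```

```text
force x,y,n [-0.2 -0.7 -1. ] torque n 0.045
tip [-0.0017  0.0732  0.0132] a 99.86524180752708 q [ 0.07 -0.59  1.95  0.05  1.26 -1.83]
force x,y,n [-0.8 -0.3 -2. ] torque n 0.04
tip [-0.0023  0.0733  0.0125] a 99.86901733670106 q [ 0.07 -0.59  1.95  0.05  1.26 -1.83]
```

>>> {"method": "arm_command", "body": {"plan": "0 0 -2.5 0 0 0; -1.9 0 0 0 0 0; 0 0 0 0 0 0; 0 0 0 0 0 0; 0 0 1.5 0 0 0"}}

```text
t: 23.6
tool_pos: [0.5239, 0.0879, 0.1963]
ee_rot: [-0.159, 0.953, -0.001, 0.259]
contact_force: [-0.0, 0.3, -1.8]
opening: 0.275
finger_force: 59.9
```

Run:
```python
from h import *
tipnow()
```

```text
force x,y,n [-0.9  0.3 -1.6] torque n 0.009
tip [0.0014 0.0747 0.0159] a 99.9544460598205 q [ 0.07 -0.59  1.94  0.05  1.26 -1.83]
```

>>> {"method": "arm_command", "body": {"plan": "0 0 1 0 0 0; 0 0 1 0 0 0; 0 0 1 0 0 0; 0 0 1 0 0 0; 0 0 1 0 0 0"}}

```text
t: 24.1
tool_pos: [0.5262, 0.0883, 0.1929]
ee_rot: [-0.159, 0.953, -0.001, 0.259]
contact_force: [-9.5, -1.6, 8.9]
opening: 0.274
finger_force: 61.5
```

Run:
```python
from h import *
tipnow(); snap("top"); tipnow()
```

```text
force x,y,n [-3.9 -0.1 12.6] torque n 0.019
tip [0.0016 0.0748 0.0119] a 99.96076830303286 q [ 0.07 -0.58  1.95  0.05  1.26 -1.83]
force x,y,n [-3.4  1.2  8.9] torque n 0.021
tip [0.0016 0.0747 0.0119] a 99.96082360684879 q [ 0.07 -0.58  1.95  0.05  1.26 -1.83]
```

>>> {"method": "arm_command", "body": {"plan": "0 0 -2 0 0 0; 0 0 -1.5 0 0 0; 1.8 0 0 0 0 0; 0 0 0 0 0 0; 0 0 0 0 0 0"}}

```text
t: 24.65
tool_pos: [0.523, 0.0874, 0.1931]
ee_rot: [-0.159, 0.953, -0.001, 0.258]
contact_force: [0.1, -0.1, -1.8]
opening: 0.274
finger_force: 59.9
```

Run:
```python
from h import *
tipnow(); snap("top"); tipnow()
c=snap("wrist"); g=cv2.cvtColor(c["img"],cv2.COLOR_BGR2GRAY); u,v=np.round(proj(c,O+yr*.0738+n*.013)).astype(int); print(u,v)
print(g[v-16:v+18,u-18:u+20][:, ::2])
```

```text
force x,y,n [-0.9 -0.1 -1.6] torque n 0.056
tip [-0.0013  0.0743  0.0137] a 99.95078467240181 q [ 0.07 -0.59  1.95  0.05  1.26 -1.83]
force x,y,n [-0.9  0.4 -1.8] torque n 0.016
tip [-0.0012  0.0743  0.0137] a 99.94707557688979 q [ 0.07 -0.59  1.95  0.05  1.26 -1.83]
255 194
[[101 101  99  88  98  95 209 218 219 206 184 170 150 116  94 114 137 136
  136]
 [102 100 101  79 121 111 209 215 214 216 218 209 197 177 172  87 134 137
  136]
 [100 100 100  82 138 127 206 214 214 214 211 205 206 208 213 103 129 136
  136]
 [100 100 100 101 139 137 209 217 216 215 207 204 205 205 208 110 111 136
  136]
 [100  99 108 115 140 137 175 178 212 218 207 204 204 205 207 102  91 136
  137]
 [ 99 102 125 129 138 138 135 131 171 177 201 204 204 203 207 167 152 134
  136]
 [101  99 136 140 138 137 135 135 132 124 195 204 204 204 204 207 201 132
  135]
 [100  93 136 139 139 138 137 135 135 126 198 206 205 204 202 203 210 112
  136]
 [100  94 138 141 139 138 137 132 131 126 166 203 207 205 203 201 195  98
  136]
 [101  91 115 119 129 139 137 128 128 127 124 162 169 200 204 202 196 110
  135]
 [101 105  84 
[... 1230 characters left out ...]
 143 104 106 106 100 133 213 212 156 148 139
  138]
 [145  99 100  91 214 216 219 130  85  92  97 101 137 217 217 146 139 139
  136]
 [148  98 100  92 221 221 182  96  58  61  71  76 104 164 176 142 140 140
  138]
 [150  99 101  97 168 166  99  49  53  50  48  46  47  53  87 104 139 141
  139]
 [150  97 102  83  62  60  51  54  55  54  52  49  46  42  40  36 102 142
  140]
 [148  91  83  63  56  57  56  58  54  53  52  51  53  50  50  44  45 104
  141]
 [147  75  60  59  59  59  58  56  53  53  52  51  53  56  56  52  39  43
  105]
 [129  61  61  61  60  59  56  54  54  53  51  48  47  52  51  56  51  38
   41]
 [ 89  62  62  61  60  58  55  53  54  53  49  48  47  44  44  50  53  49
   38]]
```

>>> {"method": "arm_command", "body": {"plan": "0 0 0.7 0 0 0; 0 0 0.7 0 0 0; 0 0 0.7 0 0 0; 0 0 0.7 0 0 0; 0 0 0 0 0 0"}}

```text
t: 25.25
tool_pos: [0.5245, 0.0877, 0.1909]
ee_rot: [-0.159, 0.953, -0.001, 0.258]
contact_force: [0.0, 0.6, -1.8]
opening: 0.275
finger_force: 59.9
```

Run:
```python
from h import *
tipnow()
```

```text
force x,y,n [-0.8  0.6 -1.6] torque n 0.016
tip [-0.0011  0.0744  0.011 ] a 99.95337694410603 q [ 0.07 -0.59  1.95  0.05  1.26 -1.83]
```

>>> {"method": "arm_command", "body": {"plan": "0 0 0.6 0 0 0; 0 0 0.6 0 0 0; 0 0 0.6 0 0 0; 0 0 0.6 0 0 0; 0 0 0.4 0 0 0"}}

```text
t: 25.75
tool_pos: [0.5258, 0.0879, 0.1886]
ee_rot: [-0.159, 0.953, -0.001, 0.258]
contact_force: [0.1, 0.2, -1.4]
opening: 0.274
finger_force: 59.9
```

Run:
```python
from h import *
tipnow()
```

```text
force x,y,n [-0.6  0.2 -1.3] torque n 0.011
tip [-0.001   0.0743  0.0083] a 99.95133998047791 q [ 0.07 -0.58  1.95  0.05  1.25 -1.83]
```

Seated with no force. Now I turn to the stop, back off, withdraw and check.

>>> {"method": "arm_command", "body": {"plan": "0 0 0.2 0 0 -3; 0 0 0.2 0 0 -3; 0 0 0 0 0 -3; 0 0 0 0 0 -2; 0 0 0 0 0 -2"}}

```text
t: 26.25
tool_pos: [0.5259, 0.0877, 0.1882]
ee_rot: [-0.267, 0.929, -0.031, 0.256]
contact_force: [-0.6, -1.2, -1.0]
opening: 0.276
finger_force: 59.9
```

>>> {"method": "arm_command", "body": {"plan": "0 0 0 0 0 -1; 0 0 0 0 0 -1; 0 0 0 0 0 -0.5; 0 0 0 0 0 0; 0 0 0 0 0 0"}}

```text
t: 26.75
tool_pos: [0.526, 0.0878, 0.1882]
ee_rot: [-0.286, 0.923, -0.036, 0.255]
contact_force: [-1.7, -1.5, -1.9]
opening: 0.277
finger_force: 59.8
```

>>> {"method": "arm_command", "body": {"plan": "0 0 0 0 0 4; 0 0 0 0 0 4; 0 0 0 0 0 4; 0 0 -3 0 0 3; 0 0 -8 0 0 0"}}

```text
t: 27.25
tool_pos: [0.5204, 0.0873, 0.1971]
ee_rot: [-0.163, 0.952, -0.002, 0.257]
contact_force: [0.2, -0.9, -1.3]
opening: 0.274
finger_force: 59.9
```

>>> {"method": "arm_command", "body": {"plan": "0 0 -15 0 0 0; 0 0 -20 0 0 0; 0 0 -20 0 0 0; 0 0 -15 0 0 0; 0 0 -10 0 0 0"}}

```text
t: 27.75
tool_pos: [0.481, 0.0807, 0.2693]
ee_rot: [-0.164, 0.952, -0.002, 0.259]
contact_force: [0.3, 0.6, -1.5]
opening: 0.272
finger_force: 59.9
```

Run:
```python
from h import *
tipnow(); slots(); lugpos(-.0706,-1); lugpos(.0738,1)
Rg=Ro.from_quat([.883,.47,.001,.002]).as_matrix(); g=np.array([.4822,-.3499,.1173])
s=plan(np.array([.49,-.20,.345]),Rg,n=20)
s=plan(g+[0,0,.13],Rg,start=s)
```

```text
force x,y,n [-0.4  0.6 -1.5] torque n -0.013
tip [0.0004 0.0743 0.1009] a 100.50540282173998 q [ 0.06 -0.69  1.88  0.05  1.44 -1.84]
-0.0706 94 slot angle 93.14828 [4.26820967e-04 4.37017408e-05]
0.0738 96 slot angle 93.33646 [-4.12763213e-06 -4.04354540e-05]
lug 20 [-0.02161621 -0.0011425 ] ang short of 90: -3.0254859815112845
lug 21 [0.02055383 0.00121112] ang short of 90: -3.372226006501363
2.1 -13.8 -4.3 1.7 0.9 7; 0.5 -14 -3.8 1.7 0.9 7; -1.1 -14.1 -3.4 1.7 0.9 7; -2.8 -14 -3 1.7 0.9 7; -4.4 -13.6 -2.6 1.7 0.9 7
-6 -13.1 -2.3 1.7 0.9 7; -7.5 -12.3 -2.1 1.7 0.9 7; -8.9 -11.4 -1.8 1.7 0.9 7; -10.2 -10.2 -1.7 1.7 0.9 7; -11.4 -9 -1.6 1.7 0.9 7
-12.3 -7.6 -1.5 1.7 0.9 7; -13.1 -6.1 -1.5 1.7 0.9 7; -13.8 -4.5 -1.6 1.7 0.9 7; -14.2 -2.8 -1.7 1.7 0.9 7; -14.4 -1.1 -1.8 1.7 0.9 7
-14.4 0.6 -2.1 1.7 0.9 7; -14.2 2.2 -2.3 1.7 0.9 7; -13.8 3.9 -2.7 1.7 0.9 7; -13.2 5.4 -3 1.7 0.9 7; -12.4 6.9 -3.4 1.7 0.9 7
-25.7 15.4 19.6 0 0 0; -25.7 15.4 19.6 0 0 0; -25.7 15.4 19.6 0 0 0; -25.7 15.4 19.6 0 0 0; -25.7 15.4 19.6 0 0 0
```

Both screws are now at about 93°, at their stops. Next, the screwdriver goes back in its hole.

>>> {"method": "arm_command", "body": {"plan": "2.1 -13.8 -4.3 1.7 0.9 7; 0.5 -14 -3.8 1.7 0.9 7; -1.1 -14.1 -3.4 1.7 0.9 7; -2.8 -14 -3 1.7 0.9 7; -4.4 -13.6 -2.6 1.7 0.9 7"}}

```text
t: 28.4
tool_pos: [0.4834, 0.0101, 0.2849]
ee_rot: [0.152, 0.964, -0.001, 0.22]
contact_force: [0.5, 0.5, -1.6]
opening: 0.275
finger_force: 59.8
```

>>> {"method": "arm_command", "body": {"plan": "-6 -13.1 -2.3 1.7 0.9 7; -7.5 -12.3 -2.1 1.7 0.9 7; -8.9 -11.4 -1.8 1.7 0.9 7; -10.2 -10.2 -1.7 1.7 0.9 7; -11.4 -9 -1.6 1.7 0.9 7"}}

```text
t: 28.9
tool_pos: [0.4853, -0.0602, 0.3039]
ee_rot: [0.45, 0.879, 0.001, 0.16]
contact_force: [-0.1, -0.5, -2.3]
opening: 0.271
finger_force: 59.8
```

>>> {"method": "arm_command", "body": {"plan": "-12.3 -7.6 -1.5 1.7 0.9 7; -13.1 -6.1 -1.5 1.7 0.9 7; -13.8 -4.5 -1.6 1.7 0.9 7; -14.2 -2.8 -1.7 1.7 0.9 7; -14.4 -1.1 -1.8 1.7 0.9 7"}}

```text
t: 29.4
tool_pos: [0.4872, -0.1306, 0.323]
ee_rot: [0.703, 0.706, 0.003, 0.085]
contact_force: [0.1, -0.3, -1.3]
opening: 0.27
finger_force: 59.8
```

>>> {"method": "arm_command", "body": {"plan": "-14.4 0.6 -2.1 1.7 0.9 7; -14.2 2.2 -2.3 1.7 0.9 7; -13.8 3.9 -2.7 1.7 0.9 7; -13.2 5.4 -3 1.7 0.9 7; -12.4 6.9 -3.4 1.7 0.9 7"}}

```text
t: 29.9
tool_pos: [0.4888, -0.2011, 0.342]
ee_rot: [0.886, 0.463, 0.004, 0.002]
contact_force: [0.4, -0.5, -1.7]
opening: 0.274
finger_force: 59.8
```

>>> {"method": "arm_command", "body": {"plan": "-25.7 15.4 5 0 0 0; -25.7 15.4 5 0 0 0; -25.7 15.4 15 0 0 0; -25.7 15.4 30 0 0 0; -25.7 15.4 40 0 0 0"}}

```text
t: 30.4
tool_pos: [0.4804, -0.3518, 0.2482]
ee_rot: [0.885, 0.465, 0.005, 0.004]
contact_force: [0.4, 0.6, -0.9]
opening: 0.277
finger_force: 59.8
```

Run:
```python
from h import *
snap("top"); s=get_state(); print(np.round(s["tool_pos"],4),np.round(s["ee_rot"],3),np.round(s["joint_pos"],2))
t=snap("top"); sd=snap("side")
Rg=Ro.from_quat([.883,.47,.001,.002]).as_matrix(); g=np.array([.4822,-.3499,.1173])
s=plan(g+[0,0,.08],Rg); s=plan(g+[0,0,.01],Rg,start=s)
```

```text
[ 0.4777 -0.3545  0.2371] [ 0.886  0.464  0.001 -0.001] [-0.7   0.08  1.23  0.    1.83 -0.09]
0.5 0.5 9 -0.1 -0.1 -0.1; 0.5 0.5 9 -0.1 -0.1 -0.1; 0.5 0.5 9 -0.1 -0.1 -0.1; 0.5 0.5 9 -0.1 -0.1 -0.1; 0.5 0.5 9 -0.1 -0.1 -0.1
0 -0.1 14 0 0 0; 0 -0.1 14 0 0 0; 0 -0.1 14 0 0 0; 0 -0.1 14 0 0 0; 0 -0.1 14 0 0 0
```

>>> {"method": "arm_command", "body": {"plan": "1.5 1 4 0 0 -0.1; 1.5 1 4 0 0 -0.1; 1.5 0.5 7 0 0 -0.1; 1.5 0 9 0 0 0; 0 0 6 0 0 0"}}

```text
t: 31.05
tool_pos: [0.486, -0.3458, 0.218]
ee_rot: [0.884, 0.468, 0.005, 0.003]
contact_force: [0.0, 0.3, -1.5]
opening: 0.274
finger_force: 59.7
```

Run:
```python
from h import *
snap("top"); s=get_state(); p=np.array(s["tool_pos"]);R=Ro.from_quat(s["ee_rot"]).as_matrix(); print(np.round(p,4),np.round(s["ee_rot"],3),np.round(s["contact_force"],1))
print("tip",p+R@off, "needs tool shift",R.T@(np.array([.4822,-.3499,.1173])-p)*1e3)
```

```text
[ 0.4856 -0.3458  0.2167] [0.884 0.468 0.004 0.002] [-0.   0.3 -2.7]
tip [ 0.48564507 -0.3463061   0.10472408] needs tool shift [-5.8416164  -1.23206961 99.39201758]
```

Run:
```python
from h import *
c=snap("wrist","w10"); s=get_state(); p=np.array(s["tool_pos"]);R=Ro.from_quat(s["ee_rot"]).as_matrix()
print("tip px",(proj(c,p+R@off)-[190,130])*5,"hole px",(proj(c,np.array([.485,-.3505,.085]))-[190,130])*5)
print(proj(c,p+R@off))
im=c["img"][130:250,190:330]; cv2.imwrite("pics/w10c.png",cv2.resize(im,(700,600),interpolation=cv2.INTER_CUBIC))
```

```text
tip px [329.09650304 317.95877536] hole px [339.09602914 304.86568424]
[255.81930061 193.59175507]
```

View pics/w10c.png

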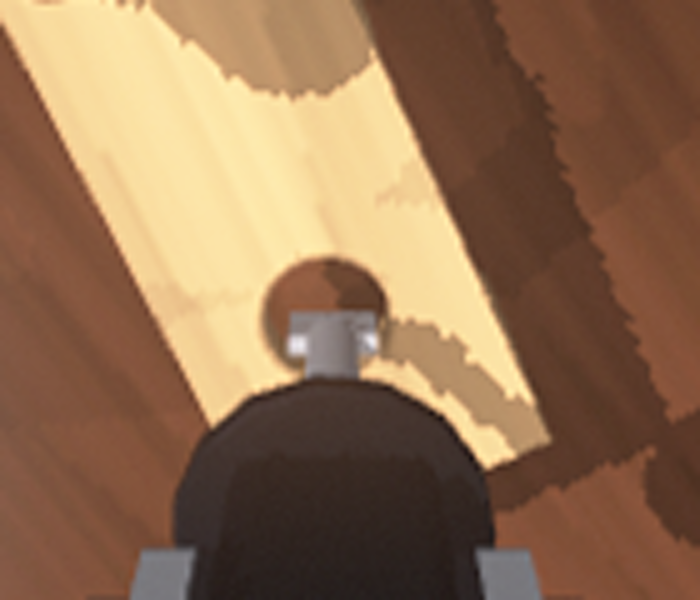

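The picture shows the hole's circle at u 263–388, v 256–372 (centre about (325,314)), with the blade tip right over it (u 288–378, v≈312).

Run:
```python
from h import *
c=snap("wrist"); s=get_state(); p=np.array(s["tool_pos"]);R=Ro.from_quat(s["ee_rot"]).as_matrix()
h=onz(c,(255.1,192.8),.085); t=onz(c,(256.6,193.4),(p+R@off)[2]); print("hole",h,"tip",t,"tip by pose",p+R@off)
print("shift tool",R.T@(h-t)*1e3, "tilt z",R[:,2])
```

```text
hole [ 0.48184836 -0.3507809   0.085     ] tip [ 0.48606768 -0.3467193   0.10595273] tip by pose [ 0.48564336 -0.34675143  0.10595273]
shift tool [-5.84085724 -1.38363891 20.91138608] tilt z [ 1.00295878e-02 -5.00208279e-04 -9.99949577e-01]
```

Run:
```python
from h import *
Rg=Ro.from_quat([.883,.47,.001,.002]).as_matrix(); g=np.array([.482,-.3503,.2167])
s=plan(g,Rg,n=5); s=plan(g-[0,0,.0965],Rg,start=s)
```

```text
-1.1 -0.1 0.2 0 -0.1 -0.1; -1.1 -0.1 0.2 0 -0.1 -0.1; -1.1 -0.1 0.2 0 -0.1 -0.1; -1.1 -0.1 0.2 0 -0.1 -0.1; -1.1 -0.1 0.2 0 -0.1 -0.1
0 -0.1 19.3 0 0 0; 0 -0.1 19.3 0 0 0; 0 -0.1 19.3 0 0 0; 0 -0.1 19.3 0 0 0; 0 -0.1 19.3 0 0 0
```

>>> {"method": "arm_command", "body": {"plan": "-1.1 -0.1 0 0 -0.1 -0.1; -1.1 -0.1 0 0 -0.1 -0.1; -1.1 -0.1 0 0 -0.1 -0.1; -1.1 -0.1 0 0 -0.1 -0.1; -1.1 -0.1 0 0 -0.1 -0.1"}}

```text
t: 31.7
tool_pos: [0.4821, -0.351, 0.2189]
ee_rot: [0.882, 0.471, 0.001, 0.005]
contact_force: [0.6, -0.3, -0.6]
opening: 0.276
finger_force: 59.7
```

>>> {"method": "arm_command", "body": {"plan": "0 0 10 0 0 0; 0 0 12 0 0 0; 0 0 13 0 0 0; 0 0 13 0 0 0; 0 0 12 0 0 0"}}

```text
t: 32.2
tool_pos: [0.4822, -0.351, 0.1566]
ee_rot: [0.882, 0.471, 0.0, 0.004]
contact_force: [-0.1, 0.6, -1.2]
opening: 0.277
finger_force: 59.7
```

Run:
```python
from h import *
snap("top"); s=get_state(); p=np.array(s["tool_pos"]); print(np.round(p,4),np.round(s["contact_force"],1))
```

```text
[ 0.4816 -0.3505  0.1543] [-0.3  0.7 -3.6]
```

>>> {"method": "arm_command", "body": {"plan": "0 0 9 0 0 0; 0 0 9 0 0 0; 0 0 8 0 0 0; 0 0 5 0 0 0; 0 0 3 0 0 0"}}

```text
t: 32.75
tool_pos: [0.4827, -0.3515, 0.1241]
ee_rot: [0.882, 0.471, 0.001, 0.005]
contact_force: [0.8, 0.2, -2.6]
opening: 0.278
finger_force: 59.7
```

Run:
```python
from h import *
snap("top"); s=get_state(); p=np.array(s["tool_pos"]); print(np.round(p,4),np.round(s["contact_force"],1))
```

```text
[ 0.4826 -0.3515  0.1238] [-0.4  0.4 -2.9]
```

>>> {"method": "arm_command", "body": {"plan": "0 0 2 0 0 0; 0 0 2 0 0 0; 0 0 1.5 0 0 0; 0 0 0.7 0 0 0; 0 0 0 0 0 0"}}

```text
t: 33.3
tool_pos: [0.4828, -0.3516, 0.1185]
ee_rot: [0.882, 0.471, 0.001, 0.005]
contact_force: [-0.5, -0.6, -0.9]
opening: 0.27
finger_force: 59.7
```

Run:
```python
from h import *
s=get_state(); p=np.array(s["tool_pos"]); print(np.round(p,4),np.round(s["contact_force"],1))
```

```text
[ 0.4828 -0.3516  0.1185] [-0.5 -0.6 -0.9]
```

>>> {"method": "arm_command", "body": {"plan": "0 0 0.5 0 0 0; 0 0 0.4 0 0 0; 0 0 0 0 0 0; 0 0 0 0 0 0; 0 0 0 0 0 0"}}

```text
t: 33.8
tool_pos: [0.4828, -0.3517, 0.1177]
ee_rot: [0.882, 0.471, 0.001, 0.005]
contact_force: [-0.7, 0.1, -1.4]
opening: 0.275
finger_force: 59.7
```

>>> {"method": "arm_command", "body": {"plan": "0 0 0 0 0 0; 0 0 0 0 0 0; 0 0 0 0 0 0; 0 0 0 0 0 0; 0 0 0 0 0 0", "claw": 0.65}}

```text
t: 34.3
tool_pos: [0.4828, -0.3517, 0.1177]
ee_rot: [0.882, 0.471, 0.001, 0.005]
contact_force: [0.1, -0.1, 0.4]
opening: 0.652
finger_force: 0.0
```

>>> {"method": "arm_command", "body": {"plan": "0 0 -15 0 0 0; 0 0 -30 0 0 0; 0 0 -40 0 0 0; 0 0 -40 0 0 0; 0 0 -30 0 0 0"}}

```text
t: 34.8
tool_pos: [0.4819, -0.3504, 0.2773]
ee_rot: [0.882, 0.471, 0.002, 0.007]
contact_force: [0.1, -0.5, 0.7]
opening: 0.655
finger_force: 0.0
```

Run:
```python
from h import *
snap("top"); s=get_state(); print(np.round(s["tool_pos"],4),round(s["opening"],2),np.round(s["contact_force"],1))
c=snap("wrist","w11"); g=cv2.cvtColor(c["img"],cv2.COLOR_BGR2GRAY)
u,v=np.round(proj(c,np.array([.482,-.351,.13]))).astype(int); print("driver px",u,v)
print(g[v-22:v+30:2,u-24:u+26:2])
R=deckR(0); m=O+yr*.0016+n*.11
s=plan(m,R); plan(m-n*.06,R,start=s)
```

```text
[ 0.4826 -0.3509  0.2829] 0.65 [-1.8  2.   3.1]
driver px 253 179
[[223 222 226 226 225 214 219 150  63  63  62  62  61  62  61  61  58  49
  150 204 206 208 211  99  61]
 [223 222 223 226 226 220 113  66  65  64  62  62  61  60  60  59  58  58
   54  95 205 208 208 193  57]
 [212 213 213 221 219 165  61  64  62  58  57  58  58  59  55  56  55  55
   56  52 163 211 209 213  83]
 [211 213 214 214 224  82  62  61  55  55  54  54  54  54  53  51  51  50
   51  55  62 165 210 210 141]
 [200 209 214 213 175  57  62  56  55  53  55  54  55  54  52  51  52  51
   49  54  49 167 209 209 214]
 [193 202 213 215 104  60  63  56  54  55  53  53  53  53  51  51  51  50
   48  48  46 102 207 211 217]
 [195 195 211 218  92  60  60  55  54  52  54  53  53  53  52  51  50  48
   48  47  47  74 125 134 225]
 [199 195 203 215 119  59  61  53  52  53  52  53  53  53  50  50  50  49
   48  49  47  55 126 150 147]
 [201 195 197 212 116  57  60  53  53  51  51  52  51  51  50  50  49  48
   49  46  47  78 148 149 150]
 [200 199 196 204 138  57  60  53  52  52  52  51  48  50  49  50  49  48
   47  45  47 1
[... 1357 characters left out ...]
41  49  66  67  65  64]
 [ 87  88  89  88  93  89 188  55  46  49  49  48  47  48  49  49  47  47
   46  39  61  65  64  66  65]
 [ 85  86  89  88  90  89 117 180 141  93  95  63  55  52  54  50  51  51
   49  80  83  62  64  64  66]
 [ 89  84  88  90  86  91  88 181 218 199 139  83  91  93  92  92  91  92
   92  91  92  81  65  63  63]]
34 -15.6 9.5 -2.8 1.2 -4.2; 34.9 -13.5 9.5 -2.8 1.2 -4.2; 35.6 -11.4 9.7 -2.8 1.2 -4.2; 36.2 -9.3 9.9 -2.8 1.2 -4.2; 36.5 -7.2 10.3 -2.8 1.2 -4.2
36.8 -5 10.7 -2.8 1.2 -4.2; 36.8 -2.9 11.3 -2.8 1.2 -4.2; 36.7 -0.8 12 -2.8 1.2 -4.2; 36.4 1.3 12.8 -2.8 1.2 -4.2; 36 3.3 13.6 -2.8 1.2 -4.2
-0 0 12 0 0 0; -0 0 12 0 0 0; -0 0 12 0 0 0; -0 0 12 0 0 0; -0 0 12 0 0 0
```

The driver is standing in its hole with its flange seated. On to the panel.

>>> {"method": "arm_command", "body": {"plan": "34 -15.6 9.5 -2.8 1.2 -4.2; 34.9 -13.5 9.5 -2.8 1.2 -4.2; 35.6 -11.4 9.7 -2.8 1.2 -4.2; 36.2 -9.3 9.9 -2.8 1.2 -4.2; 36.5 -7.2 10.3 -2.8 1.2 -4.2"}}

```text
t: 35.4
tool_pos: [0.5116, -0.1644, 0.2233]
ee_rot: [0.772, 0.621, 0.104, 0.088]
contact_force: [1.3, 0.4, 0.2]
opening: 0.651
finger_force: 0.0
```

>>> {"method": "arm_command", "body": {"plan": "36.8 -5 10.7 -2.8 1.2 -4.2; 36.8 -2.9 11.3 -2.8 1.2 -4.2; 36.7 -0.8 12 -2.8 1.2 -4.2; 36.4 1.3 12.8 -2.8 1.2 -4.2; 36 3.3 13.6 -2.8 1.2 -4.2"}}

```text
t: 35.9
tool_pos: [0.5407, 0.02, 0.1743]
ee_rot: [0.623, 0.737, 0.2, 0.166]
contact_force: [0.6, 0.5, 0.1]
opening: 0.647
finger_force: 0.0
```

Run:
```python
from h import *
snap("top"); c=snap("wrist","w12"); s=get_state(); d=np.array(s["tool_pos"])-O; print("tcp",np.round([d@xr,d@yr,d@n],4),np.round(s["joint_pos"],2))
slots()
g=cv2.cvtColor(c["img"],cv2.COLOR_BGR2GRAY); 
# panel bright blob
P=[]
for v in range(100,384,2):
    for u in range(150,360,2):
        q=onplane(c,(u,v),O+n*.005,n)-O
        if abs(q@xr)<.04 and -.02<q@yr<.06 and g[v,u]>200: P.append((q@xr,q@yr))
P=np.array(P); print(len(P),np.percentile(P,[1,99],axis=0))
u,v=np.round(proj(c,O+yr*.0016+n*.038)).astype(int); print(u,v, proj(c,O+yr*.0266+n*.038),proj(c,O-yr*.0234+n*.038)); print(g[v-44:v+40:4,u-20:u+22:2])
p,R=O+yr*.0016+n*.05,deckR(0); s=plan(p,R); plan(p-n*.037,R,start=s)
```

```text
tcp [-0.0078  0.0072  0.1041] [-0.12 -0.55  1.97  0.16  1.23 -0.3 ]
-0.0706 164 slot angle 90.43672 [0.00016011 0.00015007]
0.0738 281 slot angle 92.45301 [-0.00048888  0.00018251]
1508 [[-0.03276945 -0.01871207]
 [ 0.02886965  0.0507177 ]]
268 223 [268.3065067  188.61822544] [266.89186611 256.08667897]
[[213 210 208 216 194 159 158 160 162 162 161 159 190 223 222 219 223 223
  220 218 221]
 [213 210 213 130 144 160 159 159 162 164 162 160 156 224 222 220 222 223
  219 219 221]
 [222 160 132 136 123 164 166 167 165 165 166 167 167 182 223 220 223 223
  220 219 222]
 [138 141 139 144 166 217 218 218 221 223 225 222 213 222 219 221 224 222
  219 219 222]
 [141 141 140 144 165 215 217 218 221 223 223 220 218 220 218 221 224 222
  218 219 222]
 [142 141 140 144 163 215 216 217 221 221 223 219 217 219 219 222 223 221
  218 220 221]
 [142 140 139 143 163 214 215 217 221 222 223 219 216 217 219 222 224 221
  217 221 221]
 [140 140 140 144 165 214 215 218 220 222 222 218 216 213 218 222 224 222
  217 220 222]
 [176 159 172 150 165 213 215 217 220 222 222 217 217 209 221 222 224 220
  217 221
[... 577 characters left out ...]
 240 239 237 232 206 240 243 239 237
  237 240 240]
 [171 170 171 176 197 235 235 236 238 240 239 236 232 202 239 243 240 237
  238 240 238]
 [171 170 170 174 200 233 234 236 238 240 238 235 231 221 239 243 238 235
  238 239 238]
 [170 169 169 174 196 234 234 236 239 240 239 236 231 218 238 242 238 236
  237 239 237]
 [169 168 169 172 163 238 238 239 237 234 238 235 239 238 238 241 236 235
  238 238 236]
 [166 161 162 235 235 235 237 238 235 234 235 233 238 237 237 241 235 234
  237 238 235]]
-0.9 1.4 11 -0 -0.1 0.1; -0.8 1.4 11 -0 -0.1 0.1; -0.8 1.4 11 -0 -0.1 0.1; -0.8 1.4 11 -0 -0.1 0.1; -0.8 1.4 11 -0 -0.1 0.1
0 -0 7.4 0 0 0; 0 -0 7.4 0 0 0; 0 -0 7.4 0 0 0; 0 -0 7.4 0 0 0; 0 -0 7.4 0 0 0
```

Run:
```python
from h import *
p,R=O-xr*.0017+yr*.0015+n*.05,deckR(0); s=plan(p,R)
```

```text
-0.9 1 11 -0 -0.1 0.1; -0.9 1 11 -0 -0.1 0.1; -0.8 1 11 -0 -0.1 0.1; -0.8 1 11 -0 -0.1 0.1; -0.8 1 11 -0 -0.1 0.1
```

>>> {"method": "arm_command", "body": {"plan": "-0.9 1 9 0 -0.1 0.1; -0.9 1 9 0 -0.1 0.1; -0.8 1 12 0 -0.1 0.1; -0.8 1 12 0 -0.1 0.1; -0.8 1 11 0 -0.1 0"}}

```text
t: 36.55
tool_pos: [0.5725, 0.0189, 0.1295]
ee_rot: [0.629, 0.733, 0.197, 0.168]
contact_force: [0.2, 0.5, -1.3]
opening: 0.65
finger_force: 0.0
```

Run:
```python
from h import *
snap("top"); s=get_state(); d=np.array(s["tool_pos"])-O; print("tcp",np.round([d@xr,d@yr,d@n],4),round(s["opening"],2))
R0=Ro.from_quat(s["ee_rot"]).as_matrix(); print(np.degrees(np.arccos(-R0[:,2]@n)))
p,R=O-xr*.0017+yr*.0015+n*.0135,deckR(0); s=plan(p,R)
```

```text
tcp [-0.0021 -0.0007  0.0498] 0.65
0.20010570167715866
0.4 0.1 7.3 -0 -0 -0; 0.4 0.1 7.3 -0 -0 -0; 0.4 0.1 7.3 -0 -0 -0; 0.4 0.1 7.3 -0 -0 -0; 0.4 0.1 7.3 -0 -0 -0
```

>>> {"method": "arm_command", "body": {"plan": "0.5 0 9 0 0 0; 0.5 0 9 0 0 0; 0.4 0 8 0 0 0; 0.4 0 6 0 0 0; 0.4 0 3 0 0 0"}}

```text
t: 37.1
tool_pos: [0.589, 0.0245, 0.0999]
ee_rot: [0.628, 0.734, 0.197, 0.168]
contact_force: [0.0, 0.1, -0.3]
opening: 0.649
finger_force: 0.0
```

Run:
```python
from h import *
snap("top"); F(); s=get_state(); d=np.array(s["tool_pos"])-O; print("tcp",np.round([d@xr,d@yr,d@n],4))
```

```text
force x,y,n [ 0.4  0.5 -0.1] torque n 0.003
tcp [-0.0009  0.002   0.0172]
```

>>> {"method": "arm_command", "body": {"plan": "0 -0.5 1.5 0 0 0; 0 -0.3 1.5 0 0 0; 0 0 0 0 0 0; 0 0 0 0 0 0; 0 0 0 0 0 0"}}

```text
t: 37.65
tool_pos: [0.5899, 0.0244, 0.0981]
ee_rot: [0.628, 0.734, 0.197, 0.168]
contact_force: [-0.4, -0.6, 0.4]
opening: 0.648
finger_force: 0.0
```

>>> {"method": "arm_command", "body": {"plan": "0 0 0 0 0 0; 0 0 0 0 0 0; 0 0 0 0 0 0; 0 0 0 0 0 0; 0 0 0 0 0 0", "claw": 0}}

```text
t: 38.15
tool_pos: [0.5898, 0.0245, 0.098]
ee_rot: [0.628, 0.734, 0.197, 0.168]
contact_force: [-3.1, 0.1, 3.1]
opening: 0.147
finger_force: 59.5
```

>>> {"method": "arm_command", "body": {"plan": "0 0 -1 0 0 0; 0 0 -2 0 0 0; 0 0 -4 0 0 0; 0 0 -6 0 0 0; 0 0 -8 0 0 0"}}

```text
t: 38.65
tool_pos: [0.5787, 0.0228, 0.1156]
ee_rot: [0.628, 0.734, 0.197, 0.167]
contact_force: [-0.4, 0.1, -2.3]
opening: 0.151
finger_force: 58.8
```

Run:
```python
from h import *
F(); snap("top"); F(); s=get_state(); d=np.array(s["tool_pos"])-O; print("tcp",np.round([d@xr,d@yr,d@n],4),s["opening"],np.round(s["contact_force"],1))
c=snap("wrist"); slots()
```

```text
force x,y,n [-1.4  0.1 -1.8] torque n 0.033
force x,y,n [ 0.4 -0.5 -1.1] torque n 0.004
tcp [-0.0005  0.0017  0.0378] 0.14994497333306925 [ 0.9 -0.4 -0.7]
-0.0706 733 slot angle 76.02745 [ 3.95321796e-04 -1.70986171e-05]
0.0738 1465 slot angle 145.54854 [7.62361504e-05 2.59378263e-05]
```

The panel is lifted free. I'll measure the pan precisely and plan the transfer.

Run:
```python
from h import *
for nm in("top","side"):
    c=snap(nm); g=cv2.cvtColor(c["img"],cv2.COLOR_BGR2HSV); q=proj(c,np.array([.519,.323,.066]))
    m=((g[...,1]<60)&(g[...,2]>(140 if nm=="top" else 120))).astype(np.uint8); k,l,st,ce=cv2.connectedComponentsWithStats(m)
    i=l[int(q[1]),int(q[0])]; m=(l==i).astype(np.uint8); ct=max(cv2.findContours(m,0,2)[0],key=cv2.contourArea)
    P=np.array([onz(c,p[0],.066 if nm=="top" else .066) for p in cv2.convexHull(ct)]); (x,y),r=cv2.minEnclosingCircle((P[:,:2]*1e3).astype(np.float32))
    A=np.c_[2*P[:,:2],np.ones(len(P))]; s=np.linalg.lstsq(A,(P[:,:2]**2).sum(1),rcond=None)[0]; print(nm,st[i],x,y,r,"fit",s[:2],np.sqrt(s[2]+s[:2]@s[:2]))
R=Rz([0,0,-1],[np.cos(yaw+.1),np.sin(yaw+.1),0])
st=get_state(); p=np.array(st["tool_pos"]); Q=Ro.from_quat(st["ee_rot"]).as_matrix()
a=plan(p+n*.06,Q,start=(p,Q),n=5); b=plan(np.array([.519,.323,.17]),R,start=a)
```

```text
top [  97  179   60   63 2804] 517.9382934570312 322.9249267578125 75.84382629394531 fit [0.52096059 0.3245829 ] 0.07102939697327024
side [ 219  247   68   42 2223] 519.326416015625 323.566162109375 73.24270629882812 fit [0.52067755 0.32407235] 0.07170918509973077
-0 0 -12 0 0 0; -0 0 -12 0 0 0; -0 0 -12 0 0 0; -0 0 -12 0 0 0; -0 0 -12 0 0 0
30.6 1.5 0.7 3 0.1 -0.6; 30.6 1.9 0.7 3 0.1 -0.6; 30.6 2.2 0.7 3 0.1 -0.6; 30.5 2.5 0.6 3 0.1 -0.6; 30.5 2.9 0.5 3 0.1 -0.6
30.5 3.2 0.5 3 0.1 -0.6; 30.4 3.5 0.4 3 0.1 -0.6; 30.4 3.9 0.2 3 0.1 -0.6; 30.4 4.2 0.1 3 0.1 -0.6; 30.3 4.5 -0 3 0.1 -0.6
```

>>> {"method": "arm_command", "body": {"plan": "0 0 -12 0 0 0; 0 0 -12 0 0 0; 0 0 -12 0 0 0; 0 0 -12 0 0 0; 0 0 -12 0 0 0"}}

```text
t: 39.4
tool_pos: [0.5494, 0.018, 0.1695]
ee_rot: [0.628, 0.734, 0.197, 0.168]
contact_force: [0.3, 0.2, -2.5]
opening: 0.149
finger_force: 58.8
```

>>> {"method": "arm_command", "body": {"plan": "30.6 1.5 0.7 3 0.1 -0.6; 30.6 1.9 0.7 3 0.1 -0.6; 30.6 2.2 0.7 3 0.1 -0.6; 30.5 2.5 0.6 3 0.1 -0.6; 30.5 2.9 0.5 3 0.1 -0.6"}}

```text
t: 39.9
tool_pos: [0.5342, 0.1718, 0.17]
ee_rot: [0.624, 0.77, 0.098, 0.086]
contact_force: [1.2, 0.1, -2.7]
opening: 0.149
finger_force: 58.9
```

>>> {"method": "arm_command", "body": {"plan": "30.5 3.2 0.5 3 0.1 -0.6; 30.4 3.5 0.4 3 0.1 -0.6; 30.4 3.9 0.2 3 0.1 -0.6; 30.4 4.2 0.1 3 0.1 -0.6; 30.3 4.5 0 3 0.1 -0.6"}}

```text
t: 40.4
tool_pos: [0.5188, 0.3244, 0.1698]
ee_rot: [0.61, 0.793, -0.003, 0.003]
contact_force: [0.8, -0.1, -2.2]
opening: 0.154
finger_force: 58.9
```

Run:
```python
from h import *
snap("top");snap("top"); s=get_state(); R0=Ro.from_quat(s["ee_rot"]).as_matrix(); print(np.round(s["tool_pos"],4),np.round(R0[:,2],4),np.round(s["contact_force"],2),s["opening"],np.round(s["joint_pos"],2))
R=Rz([0,0,-1],R0[:,1]); b=plan(np.array([.5207,.3243,.105]),R)
```

```text
[0.5185 0.3265 0.1674] [-0.0013 -0.008  -1.    ] [ 0.77 -0.79 -2.95] 0.14796048061251577 [ 0.51  0.13  1.31 -0.01  1.71  0.25]
-0.4 0.3 12.5 -0 0.1 0; -0.5 0.3 12.5 -0 0.1 0; -0.5 0.3 12.5 -0 0.1 0; -0.5 0.3 12.5 -0 0.1 0; -0.5 0.3 12.5 -0 0.1 0
```

>>> {"method": "arm_command", "body": {"plan": "-0.4 0.3 10 0 0.1 0; -0.5 0.3 12 0 0.1 0; -0.5 0.3 14 0 0.1 0; -0.5 0.3 14 0 0.1 0; -0.5 0.3 12 0 0.1 0"}}

```text
t: 41.0
tool_pos: [0.5206, 0.3198, 0.1048]
ee_rot: [0.61, 0.792, -0.001, -0.0]
contact_force: [-0.2, 0.3, -2.5]
opening: 0.152
finger_force: 59.2
```

Run:
```python
from h import *
snap("top");snap("top"); s=get_state(); R0=Ro.from_quat(s["ee_rot"]).as_matrix(); print(np.round(s["tool_pos"],4),np.round(R0[:,2],4),np.round(s["contact_force"],2))
R=Rz([0,0,-1],R0[:,1]); b=plan(np.array([.5207,.3243,.086]),R)
for nm in("top","side"):
    c=snap(nm,"p_"+nm); q=proj(c,np.array([.5207,.3243,.08])); print(nm,q)
```

```text
[0.5199 0.3196 0.1034] [-0.0045 -0.0024 -1.    ] [-0.52 -0.32 -2.52]
0.9 0.4 3.5 -0.1 0 0; 0.9 0.4 3.5 -0.1 0 0; 0.9 0.4 3.5 -0.1 0 0; 0.9 0.4 3.5 -0.1 0 0; 0.9 0.4 3.5 -0.1 0 0
top [124.54010074 207.58467375]
side [251.70051978 260.93135516]
```

>>> {"method": "arm_command", "body": {"plan": "0.8 0.4 4 -0.1 0 0; 0.9 0.3 4 -0.1 0 0; 0.8 0.2 3.5 -0.1 0 0; 0.5 0 3 0 0 0; 0 0 2 0 0 0"}}

```text
t: 41.7
tool_pos: [0.5209, 0.324, 0.0897]
ee_rot: [0.61, 0.793, 0.002, 0.001]
contact_force: [0.4, -0.3, -1.6]
opening: 0.152
finger_force: 59.2
```

Run:
```python
from h import *
snap("top"); s=get_state(); R0=Ro.from_quat(s["ee_rot"]).as_matrix(); print(np.round(s["tool_pos"],4),np.round(R0[:,2],4),np.round(s["contact_force"],2))
print("tool shift to centre",R0.T@(np.array([.5207,.3243,.0])-s["tool_pos"])*1e3)
```

```text
[0.5209 0.3239 0.0893] [ 3.8e-03  6.0e-04 -1.0e+00] [ 0.57  0.13 -2.81]
tool shift to centre [ 0.4933203  -0.40545956 89.31839518]
```

>>> {"method": "arm_command", "body": {"plan": "0 0 2 0 0.05 0; 0 0 2 0 0.05 0; 0 0 2 0 0.05 0; 0 0 1 0 0 0; 0 0 1 0 0 0"}}

```text
t: 42.25
tool_pos: [0.5212, 0.3239, 0.082]
ee_rot: [0.61, 0.793, 0.003, 0.0]
contact_force: [0.2, 0.3, -1.6]
opening: 0.147
finger_force: 59.2
```

>>> {"method": "arm_command", "body": {"plan": "0 0 0.6 0 0 0; 0 0 0.6 0 0 0; 0 0 0.6 0 0 0; 0 0 0.6 0 0 0; 0 0 0.6 0 0 0"}}

```text
t: 42.75
tool_pos: [0.5212, 0.324, 0.0792]
ee_rot: [0.61, 0.793, 0.003, 0.0]
contact_force: [0.5, -0.5, -0.9]
opening: 0.149
finger_force: 59.3
```

Run:
```python
from h import *
s=get_state();print(np.round(s["tool_pos"],4),np.round(s["contact_force"],2)); snap("side"); s=get_state(); print(np.round(s["contact_force"],2)); snap("side"); s=get_state(); print(np.round(s["contact_force"],2),np.round(s["torque"],3))
```

```text
[0.5212 0.324  0.0792] [ 0.53 -0.49 -0.93]
[-0.28  0.32 -1.42]
[-0.47 -0.1  -1.62] [-0.032  0.09  -0.022]
```

>>> {"method": "arm_command", "body": {"plan": "0 0 0.6 0 0 0; 0 0 0.6 0 0 0; 0 0 0.6 0 0 0; 0 0 0.6 0 0 0; 0 0 0.4 0 0 0"}}

```text
t: 43.35
tool_pos: [0.5212, 0.324, 0.0764]
ee_rot: [0.61, 0.793, 0.003, 0.0]
contact_force: [0.1, -0.8, -0.9]
opening: 0.145
finger_force: 59.4
```

Run:
```python
from h import *
f=[]
for i in range(4): s=get_state(); f.append(s["contact_force"]); snap("side")
print(np.round(s["tool_pos"],4),np.round(np.mean(f,0),2),np.round(np.array(f)[:,2],2))
```

```text
[0.5212 0.324  0.0764] [-0.4   0.02 -0.81] [-0.92 -1.43 -0.12 -0.78]
```

>>> {"method": "arm_command", "body": {"plan": "0 0 0.5 0 0 0; 0 0 0.5 0 0 0; 0 0 0.5 0 0 0; 0 0 0.5 0 0 0; 0 0 0 0 0 0"}}

```text
t: 44.05
tool_pos: [0.5213, 0.324, 0.0743]
ee_rot: [0.61, 0.793, 0.003, 0.001]
contact_force: [-1.2, 0.5, -0.1]
opening: 0.145
finger_force: 59.5
```

Run:
```python
from h import *
f=[]
for i in range(5): s=get_state(); f.append(s["contact_force"]); snap("side")
print(np.round(s["tool_pos"],4),np.round(np.mean(f,0),2),np.round(np.array(f)[:,2],2))
```

```text
[0.5212 0.324  0.0744] [-0.39  0.52 -0.48] [-0.07 -0.42 -0.08 -0.69 -1.14]
```

>>> {"method": "arm_command", "body": {"plan": "0 0 0.5 0 0 0; 0 0 0 0 0 0; 0 0 0 0 0 0; 0 0 0 0 0 0; 0 0 0 0 0 0"}}

```text
t: 44.8
tool_pos: [0.5212, 0.324, 0.0739]
ee_rot: [0.61, 0.793, 0.003, 0.0]
contact_force: [-0.3, 0.9, -0.5]
opening: 0.151
finger_force: 59.5
```

>>> {"method": "arm_command", "body": {"plan": "0 0 0 0 0 0; 0 0 0 0 0 0; 0 0 0 0 0 0; 0 0 0 0 0 0; 0 0 0 0 0 0", "claw": 0.6}}

```text
t: 45.3
tool_pos: [0.5212, 0.3239, 0.0738]
ee_rot: [0.61, 0.793, 0.003, 0.0]
contact_force: [0.9, 0.5, 0.9]
opening: 0.599
finger_force: 0.0
```

>>> {"method": "arm_command", "body": {"plan": "0 0 -3 0 0 0; 0 0 -8 0 0 0; 0 0 -15 0 0 0; 0 0 -25 0 0 0; 0 0 -30 0 0 0"}}

```text
t: 45.8
tool_pos: [0.5206, 0.3235, 0.1561]
ee_rot: [0.61, 0.793, 0.002, 0.0]
contact_force: [-0.2, 0.8, 0.2]
opening: 0.599
finger_force: 0.0
```

>>> {"method": "arm_command", "body": {"plan": "0 0 -30 0 0 0; 0 0 -30 0 0 0; 0 0 -25 0 0 0; 0 0 -10 0 0 0; 0 0 0 0 0 0"}}

```text
t: 46.3
tool_pos: [0.5211, 0.3236, 0.2528]
ee_rot: [0.61, 0.793, 0.005, 0.001]
contact_force: [-0.7, -0.1, 0.5]
opening: 0.6
finger_force: 0.0
```

Run:
```python
from h import *
snap("top"); c=snap("wrist","w13"); g=cv2.cvtColor(c["img"],cv2.COLOR_BGR2GRAY); s=get_state(); print(np.round(s["tool_pos"],4),np.round(s["contact_force"],1),s["opening"])
R0=Ro.from_quat(s["ee_rot"]).as_matrix(); P0=np.array([.5207,.3243,.059]); e=np.array([R0[0,0],R0[1,0],0]);f=np.array([R0[0,1],R0[1,1],0])
print("bar ends/edges expected",[np.round(proj(c,P0+[0,0,.038]+a),1).tolist() for a in(e*.025,-e*.025,f*.007,-f*.007)])
print("panel corners expected",[np.round(proj(c,P0+[0,0,.005]+a*e*.05+b*f*.032),1).tolist() for a,b in((1,1),(1,-1),(-1,-1),(-1,1))])
u,v=np.round(proj(c,P0+[0,0,.02])).astype(int); print(u,v); print(g[v-80:v+80:5,u-60:u+62:4])
```

```text
[0.5204 0.3232 0.2489] [-0.7 -0.5 -1. ] 0.6021458167236345
bar ends/edges expected [[255.4, 152.4], [255.5, 203.7], [262.9, 178.7], [248.1, 178.7]]
panel corners expected [[287.3, 122.0], [223.2, 122.0], [226.1, 215.8], [284.8, 215.6]]
255 174
[[ 77  76  72  75  82  80  78 100 125 127 127 128 127 128 128 125 122 115
   85  78  75  75  72  74  74  77  73  77  78  75  76]
 [ 78  78  71  78  82  80  78 122 126 128 128 128 128 128 129 128 128 128
  124 122 109  76  72  75  76  74  68  75  76  75  78]
 [ 79  76  72  81  83  81  84 125 127 129 126 163 197 216 213 204 198 216
  217 199 119 118 122  95  77  75  72  71  70  71  75]
 [ 79  77  74  82  84  79 123 126 163 214 205 205 201 205 205 207 211 202
  209 203 201 207 208 152 120 117  84  73  72  70  74]
 [ 78  72  84  82  88 113 157 203 206 203 205 204 213 208 207 202 208 206
  207 206 204 205 206 205 199 156 121 119 108  71  72]
 [ 77  73  83  85 171 207 206 198 205 199 206 196 208 201 207 205 205 204
  206 198 210 199 205 205 206 206 206 120 121 120 120]
 [ 77  80  85  82 203 200 202 194 235 239 233 237 237 201 234 217 230 214
  235 23
[... 2572 characters left out ...]
  177 183 180 186 152  75  63  69  85  83  79  78  77]
 [ 44  47  47  49  49  50  49  53  50  46  48  48  52 139 154 164 179 154
  122  87  76 103 117  66  81  81  80  81  78  77  73]
 [ 43  45  45  45  47  48  49  48  52  51  52  47  46  49  49  49  46  72
  104 119 119 119  99  81  74  83  79  79  76  75  75]
 [ 43  44  46  49  49  46  47  48  48  50  49  49  51  52  52  52  52  48
   44  43  66  89  51  67  78  80  78  76  74  73  75]
 [126  34  41  45  46  48  48  48  45  49  47  47  48  48  49  50  49  47
   50  50  47  47  49  48  47  47  46  43  61  43  36]
 [ 91  32  33  44  44  46  44  45  46  42  45  44  45  46  45  47  47  46
   47  46  47  48  48  46  46  45  45  45  43  33  36]]
```

The panel sits flat and centred on the pan, and the robot is clear. I'm handing in.

```bash
python3 -c "
from workcell import job; print(job.hand_in())"
```

```text
the job is handed in; nothing more can be done
None
```

I turned both fasteners to their stops, stood the screwdriver back in its hole and set the panel flat, handle up and centred on the pan; the job is handed in, but the hand-in gave no verdict.

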